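# Pack the vacuum spares into the transit tray, cover it and latch the keeper bar

### The arm

A 7-joint arm with a two-finger parallel gripper is mounted at the origin on a cart in front of the work surface, level with it; the furniture and walls round the work are solid. World frame = base frame: x ahead of the robot, y to its left, z up, the work surface at z = 0. Lengths are in m, angles in rad, forces in N, time in s.
With the tool pointing down it reaches from about 0.425 to 0.875 m from the base axis. Payload 4.7 kg.
Tool frame: the origin (TCP) lies at the very end of the fingers, on their centre line; the grasp point (between the pads) lies 19 mm behind it; z points along the fingers, y is the line along which they close (so a half turn about z gives the same grasp; the last joint's range is limited). The gripper opens to 87 mm and grips with 3 to 60 N. Pads are 19 mm wide; open, the fingers measure 117 mm over their backs; the gripper's body (75 mm by 190 mm) begins 51 mm behind the grasp point.
Start: joints at [-1.101, 0.321, -0.07, 1.45, 0.023, 1.371, -0.057], TCP at [0.286, 0.584, 0.223] pointing down, gripper open.
Joint ranges: [-2.86, 2.86], [-0.3, 2.09], [-1.38, 1.24], [0.06, 2.45], [-1.56, 4.7], [0.09, 2.05], [-2.69, 2.69]. Speed limits (rad/s): [2.57, 2.57, 3.14, 3.14, 3.14, 3.14, 3.14].

### API

Orientations are given as a rotation vector (axis times angle).
In Python, from bench import ctrl, vision gives the robot as it stands.
- The arm moves only by the tool jog_arm, never from a script. Its argument "increments" is a list of rows, each an object of numbers: "tx", "ty", "tz": the shift along the tool's x, y, z in mm; "wx", "wy", "wz": the turn, a rotation vector about the tool's x, y, z in rad; "gripper": the opening, from 0 (shut) to 1 (fully open). In form: [{"tx": .., "ty": .., "tz": .., "wx": .., "wy": .., "wz": .., "gripper": ..}, ...]. A call has exactly 5 rows; each row is the pose to reach, as a shift and turn from the pose commanded when the call began, along the tool's axes at that moment; what a row does not reach only later rows make up. A row lasts 1/12 s, in which the tool goes at most 41.7 mm and 7.16 degrees, less where a joint would pass 70% of its speed; a pose out of reach is approached as far as the arm can. A call with a gripper value outside its range is refused whole. The fingers move at their own pace and stop on an object; "grip_force" is the grip in N (left out, the last holds). Time passes only in rows, so rows that repeat a pose let the fingers close, or fill a call up. It gives the time, the measured TCP pose, the force, the opening and the grip force at its end, in the units of the state.
- ctrl.get_state(): the state, without advancing time (a new reading comes with each control period).
- vision.get_image(name): name is "side" or "top"; returns a dict with "color" (384x512x3 uint8, blue, green, red), "fx", "fy", "cx", "cy" (pixels), "extrinsics" (4x4, takes a point from world to camera coordinates). Camera axes: x right, y down, z forward; pixel columns grow to the right and rows downward; lengths in m; the calibration is good to about 2 mm. A picture is of the moment at which its call begins. There is no depth.
- ctrl.close_job(): hands the job in; it is judged then, once.
Trained networks look in the newest picture that a camera, given by its name, has taken for a name from the list of things; names that differ only in an ending like _2 or _b are one class to them, and where a whole thing is asked for, a point or a joint stands for the part that bears it (a point fixed in the world has none). Each returns a list of dicts, best first, with "conf" (0 to 1); they miss things now and then, are a little off and sometimes report something else, mostly with a low value. They report only what shows in the picture. A call takes as long as a camera call.
- vision.spot_in(camera, thing): "bbox" ([left, top, right, bottom] in pixels, round what is visible of it).
The state is a dict: "time": time; "joint_positions": joint angles; "qd": joint speeds; "joint_torque": joint torques, N m; "position": TCP position; "tool_rot": TCP orientation; "ft_force": force on the tool from outside, world axes, zero at the start; "torque": the same for the moment, N m; "grip_width": opening from 0.0 (shut) to 1.0 (fully open); "grip_force": force on a finger pad.
Only numpy, scipy, OpenCV 4.12 (cv2) and the standard library are available. Lean on these libraries where they do the work, as an engineer would, in place of code of your own. Each camera call takes 0.05 s, during which the arm holds its last target. There are 200 camera calls.

### The job

Pack the spare vacuum parts for transport: swing the tray's keeper bar fully out of the way, take out the finned gauge, which is too tall for the tray, and set it down on the plywood board, and put the nipples, jar and tin, whichever are there, from the board into the tray. Set the loose cover on the tray so that it sits seated and level on the rim, then swing the keeper bar shut over it until it is home in its detent; leave the screwdriver and marker where they are.

Things in the scene. Friction and masses are not known exactly. Their poses are not given: they have to be found in the camera images.
- tray_rim (a point): Grey open metal tray, fixed, its foot level with the board's top, 134 (x) by 232 (y) by 88 high outside, walls and floor 4 thick. The point is the centre of its mouth at rim height; x runs across the tray (away from the robot at yaw 0), y along it (to the left). Outside the near wall, at x = -89, y = -70, stands the bar's latch block (30 by 56, 92 high; its stop tab at y = -51 rises to 110).
- tray_floor (a point): Centre of the tray's inner floor, 4 above the board; axes as tray_rim. The inside is 126 (x) by 224 (y) by 84 deep, undivided.
- keeper_bar (a joint): Steel bar 20 wide, 8 thick, swinging level, underside 97 above the board (4 above a seated cover). 0 = shut: points along the tray's -x, against the stop tab; grows counter-clockwise from above to 1.75; at 1.57 it points along -y, clear of the mouth. Stays where left. Over the last 0.2 rad it rides over a sprung ball (up to about 10 N at the peg), which snaps up behind it at 0.03 and holds it.
- keeper_bar_hinge (a point): The bar's upright pivot axis, at the height of the bar's underside, on a post (26 by 34) outside the tray's far wall, at x = 91, y = -66 from tray_rim; fixed to the tray, axes as tray_rim.
- keeper_peg (a point): Centre of the black grip peg, an upright round peg 18 diameter standing on the bar's free end, 207 from the pivot axis. It spans 105 to 143 above the board; this point is 124 above the board.
- cover_handle (a point): Loose aluminium cover, plate 134 (x) by 232 (y) by 5, 0.35 kg; beneath it a round-edged locating rib, 7 deep, that clears the tray's inner walls by 5 all round; a black bow handle in its middle. The point is the centre of the handle's cross bar (12 square, 84 long along y), 37 above the plate's underside, 44 above the board at the start; 26 free below it. Either way round fits.
- cover_seat (a point): Centre of the underside of the cover's plate (where it rests on the rim), axes as cover_handle. Seated, it coincides with tray_rim.
- cover: The same cover; origin at the centre of the foot of its rib, 7 below the plate's underside.
- gauge: The same gauge as gauge_center; origin at the centre of its foot.
- gauge_center (a point): Finned gauge standing inside the tray at the start: upright finned cylinder 53 diameter (fins from 26 to 67 above its foot), black cap and knob on top, narrow neck and 40 flange at its foot, 83 tall in all, 0.3 kg: too tall for the covered tray. The point is its centre, 41.5 above its foot; z is its own axis.
- nipple_a_center (a point): A steel vacuum nipple (short pipe with a flange at each end), standing: 60 tall, flanges 40 diameter (8 thick), tube between them 28 diameter, 0.14 kg. The point is its centre, 30 above its foot; z is its own axis. May be absent.
- tin_center (a point): Flat round lidded tin, 56 diameter (lower 14: 54), 24 high, 0.12 kg. The point is its centre, 12 above its foot; z is its own axis. May be absent.
- jar_center (a point): White round jar with a black screw lid, 70 tall, 52 diameter (lid 54, top 14), 0.08 kg. The point is its centre, 35 above its foot; z is its own axis. May be absent.
- nipple_b_center (a point): Another steel vacuum nipple (short pipe with a flange at each end), standing: 60 tall, flanges 40 diameter (8 thick), tube between them 28 diameter, 0.14 kg. The point is its centre, 30 above its foot; z is its own axis. May be absent.
- board: Plywood assembly board 20 thick, 285 (x) by 655 (y), lying on the bench: the near half of the tray, the cover and the spares stand on it. Origin at the centre of its underside (bench level, z = 0).
- screwdriver: Yellow screwdriver, 170 long, lying near the board's front edge: leave alone.
- marker: White felt marker with a blue cap, 132 long, 16 thick, lying behind the tray: leave alone.

How it is judged:
By the outcome, as a careful person would: the job done as asked, in the order asked, and still so for the second after the job is handed in, with the robot touching nothing.
Of nipple_a, tin, jar, nipple_b only 2 to 3 are there at a start; the rules pass over those that are not, and their reading is None.
At some moment in a run one of tin, jar may be knocked a few centimetres aside while the robot is not near it.
Once in a run the grip may slacken for a moment while it holds something.
It also fails if it takes over 192 s, if anything falls off the work surface, if the arm or the gripper's body presses on something with over 40 N, if the wrist force passes 120 N, or if a joint passes its speed limit or range.

## Working session

There is one attempt and no reset: what is moved stays moved. The work goes in short steps, Python scripts to look and compute and a tool call to move; the robot and the scene stay as the last step left them, time stands still between calls to the robot, and variables do not carry over. Pictures are saved under pics/ and viewed, at most 14 in all, crops included, and the job is handed in when it is done.

Besides the shell and the picture viewer there is one more tool, called after "Emit:" as name(argument=value, ...) on one line, values as JSON. jog_arm: Moves the arm, as the interface text tells. Its arguments: {"type":"object","properties":{"increments":{"type":"array"},"grip_force":{"type":"number"}},"required":["increments"]}

```bash
ls; mkdir -p pics
python3 - <<'E'
from bench import ctrl, vision
import cv2,numpy as np
s=ctrl.get_state();print(s['time'],s['position'],s['tool_rot'],s['grip_width'])
for n in('top','side'):
    im=vision.get_image(n);cv2.imwrite(f'pics/{n}0.png',cv2.resize(im['color'],(800,600)))
    print(n,im['fx'],im['fy'],im['cx'],im['cy'],np.round(im['extrinsics'],4).tolist())
    for t in['tray_rim','keeper_bar','keeper_peg','cover_handle','cover','gauge','nipple_a_center','tin_center','jar_center','board']:
        try:
            print(t,[(np.round(d['bbox']).astype(int).tolist(),round(d['conf'],2)) for d in vision.spot_in(n,t)[:3]])
        except Exception as e: print(t,e)
E
```

```text
pics
0.0 [0.28590159 0.58314496 0.22144045] [-7.09580150e-01 -3.06005522e+00  2.95878280e-03] 1.000046107897621
top 415.40989628413064 415.40989628413064 258.85913397554543 191.32053743115662 [[-0.0432, -0.9991, -0.003, 0.0978], [-0.9789, 0.043, -0.1996, 0.5417], [0.1995, -0.0056, -0.9799, 1.0626], [0.0, 0.0, 0.0, 1.0]]
tray_rim [([212, 158, 358, 244], 0.69)]
keeper_bar [([285, 159, 352, 223], 0.73), ([213, 156, 354, 241], 0.31)]
keeper_peg [([286, 160, 356, 222], 0.95), ([148, 211, 169, 233], 0.44)]
cover_handle [([317, 186, 377, 278], 0.71)]
cover [([310, 184, 378, 280], 0.72)]
gauge [([263, 185, 284, 210], 0.7)]
nipple_a_center [([286, 158, 353, 225], 0.51), ([138, 180, 385, 292], 0.43)]
tin_center [([147, 211, 168, 233], 0.91), ([238, 251, 304, 262], 0.17)]
jar_center []
board [([137, 179, 384, 293], 0.62)]
side 367.81002757929696 367.81002757929696 253.95551644208533 183.81574665113726 [[-0.9997, -0.0196, -0.0113, 0.562], [0.0018, 0.4294, -0.9031, 0.0486], [0.0226, -0.9029, -0.4293, 1.0476], [0.0, 0.0, 0.0, 1.0]]
tray_rim [([230, 127, 307, 234], 0.8), ([232, 130, 291, 164], 0.52)]
keeper_bar [([232, 131, 293, 166], 0.76)]
keeper_peg [([230, 130, 291, 166], 0.56)]
cover_handle [([282, 158, 334, 182], 0.76)]
cover [([282, 158, 334, 180], 0.88)]
gauge [([258, 171, 280, 198], 0.58), ([243, 163, 394, 298], 0.49)]
nipple_a_center []
tin_center [([280, 255, 305, 282], 0.67)]
jar_center [([257, 172, 281, 197], 0.52)]
board [([243, 165, 394, 300], 0.96)]
```

View pics/top0.png

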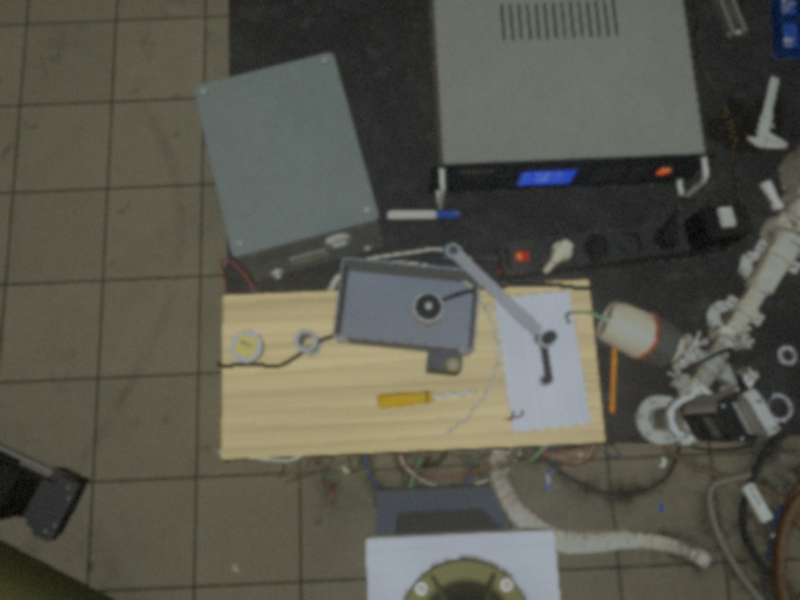

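View pics/side0.png

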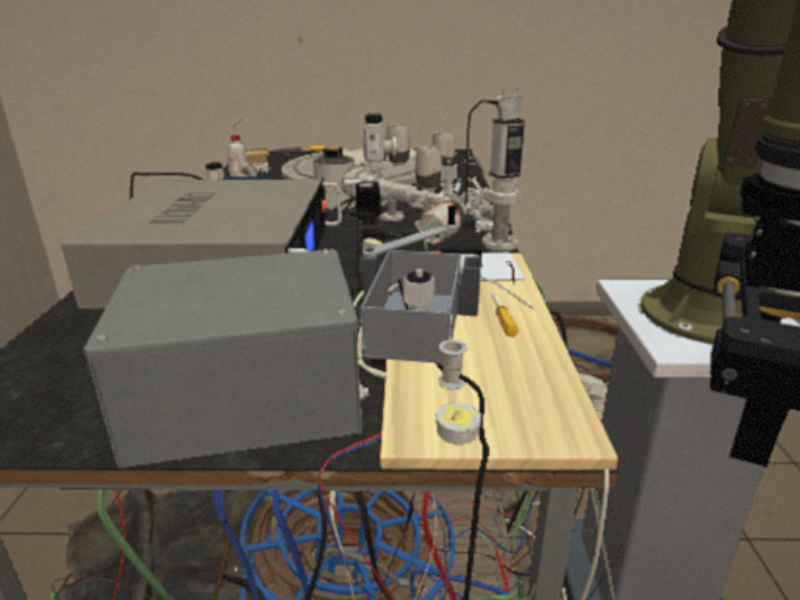

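Top view shows tray centre near (405,305), gauge in it at (428,306), bar from (452,250) to peg (547,338), cover (white plate) at about (545,360) turned about 90°, nipple (307,342) and tin (246,347); no jar is visible. I'll zoom in to pick points.

```bash
cat > h.py <<'E'
from bench import ctrl, vision
import cv2,numpy as np
from scipy.spatial.transform import Rotation as R
from scipy.optimize import least_squares
def proj(im,P):
    P=np.atleast_2d(P);E=np.array(im['extrinsics']);c=P@E[:3,:3].T+E[:3,3]
    return np.c_[im['fx']*c[:,0]/c[:,2]+im['cx'],im['fy']*c[:,1]/c[:,2]+im['cy']]
def ray(im,u,v,z):
    E=np.array(im['extrinsics']);d=E[:3,:3].T@np.array([(u-im['cx'])/im['fx'],(v-im['cy'])/im['fy'],1]);o=-E[:3,:3].T@E[:3,3]
    return o+d*(z-o[2])/d[2]
def crop(im,box,k,name):
    l,t,r,b=box;cv2.imwrite(name,cv2.resize(im['color'][t:b,l:r],None,fx=k,fy=k,interpolation=cv2.INTER_CUBIC))
def show(im):
    pass
E
python3 - <<'E'
from h import *
im=vision.get_image('top');crop(im,(135,150,393,300),3.1,'pics/top1.png')
im=vision.get_image('side');crop(im,(225,120,405,300),3.3,'pics/side1.png')
E
```

```text
(no output)
```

View pics/top1.png

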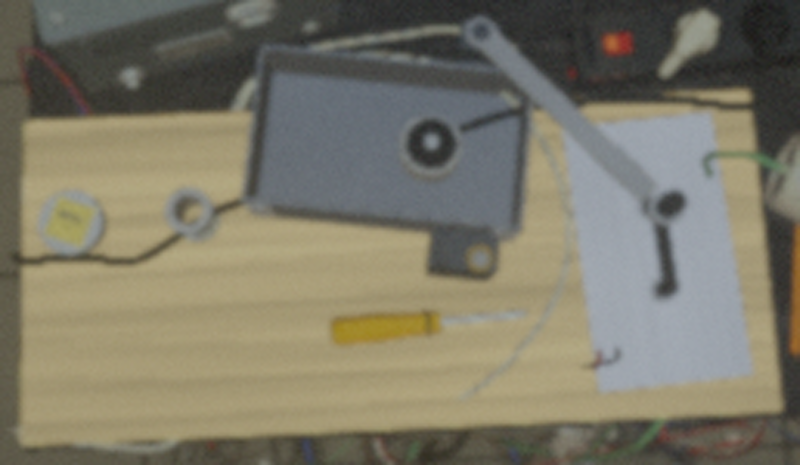

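View pics/side1.png

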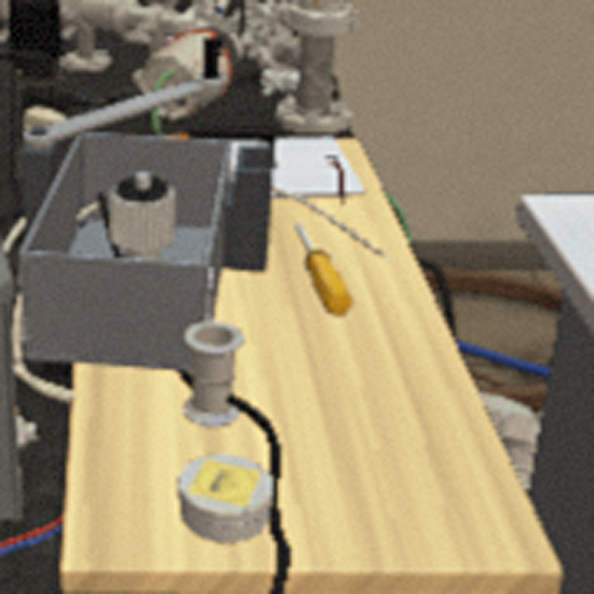

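```bash
cat > m0.py <<'E'
from h import *
T=vision.get_image('top');S=vision.get_image('side')
tp=lambda u,v:(u/3.1+135,v/3.1+150)
sp=lambda u,v:(u/3.3+225,v/3.3+120)
def rz(a):return np.array([[np.cos(a),-np.sin(a)],[np.sin(a),np.cos(a)]])
# tray rim corners local
L={'fl':(.067,.116),'nl':(-.067,.116),'nr':(-.067,-.116),'fr':(.067,-.116)}
top={'fl':(263,45),'nl':(247,207),'nr':(520,238)}
sid={'fl':(22,257),'nl':(215,262),'nr':(243,140),'fr':(80,135)}
def fit(L,top,sid,z,x0):
    def f(p):
        r=[]
        for im,d,g in((T,top,tp),(S,sid,sp)):
            for k,uv in d.items():
                r.append(proj(im,np.r_[rz(p[2])@L[k]+p[:2],z])[0]-g(*uv))
        return np.ravel(r)
    o=least_squares(f,x0);return o.x,np.round(o.fun,1)
print('tray',*fit(L,top,sid,.108,[.55,.0,0]))
print('cover',*fit({'a':(.067,.116),'b':(-.067,.116),'c':(-.067,-.116)},{'a':(600,392),'b':(752,372),'c':(712,112)},{},.032,[.5,-.25,np.pi]))
def both(n,t,s,z,):
    a=ray(T,*tp(*t),z)[:2]; print(n,'top',a.round(4),'side',ray(S,*sp(*s),z)[:2].round(4) if s else '')
both('hinge',(480,33),None,.125);both('peg',(672,203),(212,45),.163)
both('gauge',(431,141),(143,178),.107);both('nip',(190,212),(213,335),.08);both('tin',(71,222),(223,485),.044)
both('handleA',(667,292),None,.07);both('handleB',(660,222),None,.07)
for n,uv in dict(bl=(22,122),tl=(18,445),tr=(783,412),br=(750,90)).items(): both('board '+n,uv,None,.02)
both('drv',(332,331),None,.03);both('drv',(523,315),None,.025)
both('cyl z.1',(770,180),None,.1)
E
python3 m0.py
```

```text
tray [ 0.52372051  0.07006852 -0.15524285] [-0.7  0.8 -2.5 -0.5  0.9 -0.3  0.7 -2.5 -0.3  0.1 -1.6 -0.8  1.3 -1.8]
cover [ 0.43385373 -0.15758774  1.63475024] [-0.5 -0.1  0.7  0.8 -0.2 -0.7]
hinge top [ 0.6076 -0.008 ] side 
peg top [ 0.4547 -0.1449] side [ 0.4574 -0.1209]
gauge top [0.5223 0.0361] side [0.522 0.049]
nip top [0.4759 0.2395] side [0.4787 0.2447]
tin top [0.4768 0.3478] side [0.4792 0.3556]
handleA top [ 0.3927 -0.1554] side 
handleB top [ 0.4515 -0.1546] side 
board bl top [0.5724 0.398 ] side 
board tl top [0.2906 0.3978] side 
board tr top [ 0.2898 -0.2566] side 
board br top [ 0.573  -0.2566] side 
drv top [0.3746 0.1263] side 
drv top [ 0.3813 -0.0391] side 
cyl z.1 top [ 0.4787 -0.2416] side
```

```bash
cat > m1.py <<'E'
from m0 import *
print('----')
tp=lambda u,v:((u+.5)/3.1+134.5,(v+.5)/3.1+149.5)
import m0;m0.tp=tp
def f(p):
    c=[(.067,.116,.108,263,45),(-.067,.116,.108,247,207),(-.067,-.116,.108,520,238),(.091,-.066,.125,480,33)]
    return np.ravel([proj(T,np.r_[rz(p[2])@q[:2]+p[:2],q[2]])[0]-tp(*q[3:]) for q in c])
o=least_squares(f,[.52,.07,-.15]);print('tray',o.x.round(4),o.fun.round(1))
print('cover',*fit({'a':(.067,.116),'b':(-.067,.116),'c':(-.067,-.116)},{'a':(600,392),'b':(752,372),'c':(712,112)},{},.032,[.5,-.25,np.pi]))
h=rz(o.x[2])@(.091,-.066)+o.x[:2];pg=ray(T,*tp(672,203),.163)[:2];d=pg-h
print('hinge',h.round(4),'peg',pg.round(4),np.hypot(*d),'ang',(np.arctan2(d[1],d[0])-o.x[2]-np.pi)%6.283)
for n,t,z in(('gauge',(431,141),.107),('nip',(190,212),.08),('tin',(71,222),.044),('hA',(667,292),.07)):print(n,ray(T,*tp(*t),z)[:2].round(4))
q=lambda u,v:(u*.64,v*.64)
for z in(0,.1,.15,.2):print(z,'instr front top L/R',ray(T,*q(438,165),z)[:2].round(3),ray(T,*q(702,155),z)[:2].round(3),'box near R top corner',ray(T,*q(378,212),z)[:2].round(3),ray(T,*q(228,250),z)[:2].round(3),'cyl',ray(T,*q(605,300),z)[:2].round(3))
print('side: box corner', [ray(S,*q(357,345),z)[:2].round(3) for z in(.1,.15,.2)],'instr corner',[ray(S,*q(323,182),z)[:2].round(3) for z in(.1,.15,.2)], 'cyl',[ray(S,*q(440,215),z)[:2].round(3) for z in(0,.05,.1,.15)])
E
python3 m1.py|sed -n '/----/,$p'
```

```text
----
tray [ 0.5257  0.0697 -0.1498] [-0.4  0.6 -1.9 -0.7  1.5 -1.   0.8  1. ]
cover [ 0.43478619 -0.15675839  1.63490549] [-0.5 -0.1  0.7  0.8 -0.2 -0.7]
hinge [ 0.6058 -0.0091] peg [ 0.4555 -0.1442] 0.20202847599252904 ang 0.88185206550689
gauge [0.5232 0.037 ]
nip [0.4768 0.2404]
tin [0.4777 0.3487]
hA [ 0.3937 -0.1546]
0 instr front top L/R [ 0.811 -0.001] [ 0.809 -0.5  ] box near R top corner [0.724 0.116] [0.663 0.394] cyl [ 0.539 -0.288]
0.1 instr front top L/R [0.769 0.006] [ 0.767 -0.45 ] box near R top corner [0.689 0.113] [0.633 0.366] cyl [ 0.52  -0.256]
0.15 instr front top L/R [0.748 0.01 ] [ 0.746 -0.424] box near R top corner [0.671 0.111] [0.618 0.353] cyl [ 0.511 -0.24 ]
0.2 instr front top L/R [0.726 0.014] [ 0.725 -0.399] box near R top corner [0.654 0.11 ] [0.603 0.339] cyl [ 0.501 -0.224]
side: box corner [array([0.609, 0.275]), array([0.6  , 0.358]), array([0.591, 0.44 ])] instr corner [array([ 0.768, -0.556]), array([ 0.739, -0.369]), array([ 0.71 , -0.183])] cyl [array([ 0.455, -0.577]), array([ 0.463, -0.426]), array([ 0.471, -0.274]), array([ 0.48 , -0.123])]
```

```bash
cat > plan.py <<'E'
# usage: plan.py x,y,z,th ...  each target = one call (mm/deg) chained from the present pose; keeps tool down
import sys
from h import *
s=ctrl.get_state();p=np.array(s['position'])*1e3;Rm=R.from_rotvec(s['tool_rot']).as_matrix()
th=np.degrees(np.arctan2(Rm[1,1],Rm[0,1]))
print('t %.1f pos %s th %.1f tilt %.2f grip %.3f F %s gf %.1f q %s'%(s['time'],p.round(1),th,np.degrees(np.arccos(-Rm[2,2])),s['grip_width'],np.round(s['ft_force'],1),s['grip_force'],np.round(s['joint_positions'],2)))
def down(t):
    t=np.radians(t);y=np.array([np.cos(t),np.sin(t),0]);z=np.array([0,0,-1.]);return np.c_[np.cross(y,z),y,z]
for a in sys.argv[1:]:
    x,y,z,t=map(float,a.split(','));t=th+((t-th+180)%360-180);Rn=down(t);g=np.array([x,y,z])
    d=Rm.T@(g-p);w=R.from_matrix(Rm.T@Rn).as_rotvec()
    print(a,'t',d.round(1).tolist(),'w',w.round(3).tolist(),'rows>=%.1f'%max(np.linalg.norm(d)/41.7,np.degrees(np.linalg.norm(w))/7.16))
    p,Rm,th=g,Rn,t
E
python3 plan.py 380,400,230,40 450,200,230,15 470,20,230,-5 457,-144,230,-25
```

```text
t 1.4 pos [286.1 583.7 222.6] th 63.9 tilt 0.00 grip 1.000 F [ 0.3 -0.7 -0. ] gf 0.0 q [-1.1   0.32 -0.07  1.45  0.02  1.37 -0.06]
380,400,230,40 t [-165.1, -123.6, -7.4] w [0.0, 0.0, 0.417] rows>=4.9
450,200,230,15 t [-198.2, -74.9, 0.0] w [0.0, 0.0, 0.436] rows>=5.1
470,20,230,-5 t [-179.0, -27.3, 0.0] w [0.0, 0.0, 0.349] rows>=4.3
457,-144,230,-25 t [-164.5, 1.3, 0.0] w [0.0, 0.0, 0.349] rows>=3.9
```

Emit:
jog_arm(increments=[{"tx": -165, "ty": -124, "tz": -7, "wz": 0.417, "gripper": 0.6}, {"tx": -165, "ty": -124, "tz": -7, "wz": 0.417, "gripper": 0.6}, {"tx": -165, "ty": -124, "tz": -7, "wz": 0.417, "gripper": 0.6}, {"tx": -165, "ty": -124, "tz": -7, "wz": 0.417, "gripper": 0.6}, {"tx": -165, "ty": -124, "tz": -7, "wz": 0.417, "gripper": 0.6}])

```text
validation failed for argument at $.in...
```

Emit:
jog_arm(increments=[{"tx": -198, "ty": -75, "wz": 0.436, "gripper": 0.6}, {"tx": -198, "ty": -75, "wz": 0.436, "gripper": 0.6}, {"tx": -198, "ty": -75, "wz": 0.436, "gripper": 0.6}, {"tx": -198, "ty": -75, "wz": 0.436, "gripper": 0.6}, {"tx": -198, "ty": -75, "wz": 0.436, "gripper": 0.6}])

```text
validation failed for argument at $.in...
```

Emit:
jog_arm(increments=[{"tx": -179, "ty": -27, "wz": 0.349, "gripper": 0.6}, {"tx": -179, "ty": -27, "wz": 0.349, "gripper": 0.6}, {"tx": -179, "ty": -27, "wz": 0.349, "gripper": 0.6}, {"tx": -179, "ty": -27, "wz": 0.349, "gripper": 0.6}, {"tx": -179, "ty": -27, "wz": 0.349, "gripper": 0.6}])

```text
validation failed for argument at $.in...
```

Emit:
jog_arm(increments=[{"tx": -164, "ty": 1, "wz": 0.349, "gripper": 0.6}, {"tx": -164, "ty": 1, "wz": 0.349, "gripper": 0.6}, {"tx": -164, "ty": 1, "wz": 0.349, "gripper": 0.6}, {"tx": -164, "ty": 1, "wz": 0.349, "gripper": 0.6}, {"tx": -164, "ty": 1, "wz": 0.349, "gripper": 0.6}])

```text
validation failed for argument at $.in...
```

```bash
python3 plan.py 457,-144,135,-25
python3 - <<'E'
from h import *
im=vision.get_image('top');crop(im,(240,130,400,290),3.6,'pics/top2.png')
for z in (.163,.19,.211):print(z,proj(im,[.4555,-.1442,z]))
E
```

```text
t 1.4 pos [286.1 583.7 222.6] th 63.9 tilt 0.00 grip 1.000 F [ 0.3 -0.7 -0. ] gf 0.0 q [-1.1   0.32 -0.07  1.45  0.02  1.37 -0.06]
457,-144,135,-25 t [-473.7, -578.2, 87.6] w [0.0, -0.0, 1.551] rows>=18.0
0.163 [[351.44822272 215.1650226 ]]
0.19 [[353.94328555 213.50460383]]
0.211 [[355.98022274 212.14905931]]
```

View pics/top2.png

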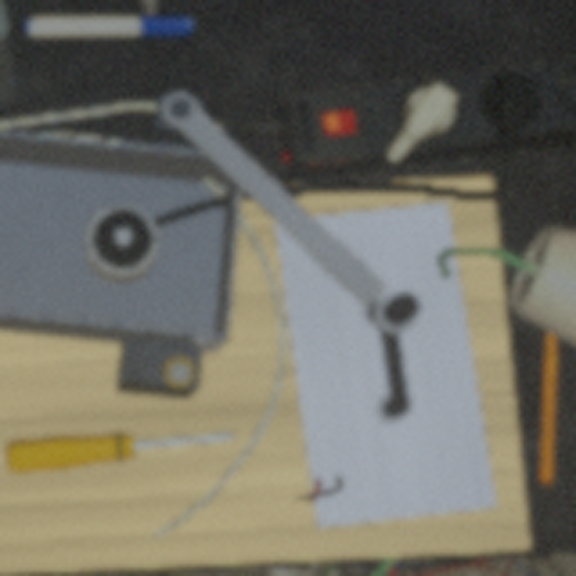

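The moves were refused (all keys are probably required). The crop shows the peg top at (400,309) → full (351,216), which matches my estimate.

Emit:
jog_arm(increments=[{"tx": -165, "ty": -124, "tz": -7, "wx": 0, "wy": 0, "wz": 0.417, "gripper": 0.6}, {"tx": -165, "ty": -124, "tz": -7, "wx": 0, "wy": 0, "wz": 0.417, "gripper": 0.6}, {"tx": -165, "ty": -124, "tz": -7, "wx": 0, "wy": 0, "wz": 0.417, "gripper": 0.6}, {"tx": -165, "ty": -124, "tz": -7, "wx": 0, "wy": 0, "wz": 0.417, "gripper": 0.6}, {"tx": -165, "ty": -124, "tz": -7, "wx": 0, "wy": 0, "wz": 0.417, "gripper": 0.6}])

```text
time: 1.87
position: [0.3806, 0.3976, 0.2298]
tool_rot: [1.331, 2.845, 0.001]
ft_force: [0.4, 0.2, -0.6]
grip_width: 0.708
grip_force: 0.0
```

Emit:
jog_arm(increments=[{"tx": -198, "ty": -75, "tz": 0, "wx": 0, "wy": 0, "wz": 0.436, "gripper": 0.6}, {"tx": -198, "ty": -75, "tz": 0, "wx": 0, "wy": 0, "wz": 0.436, "gripper": 0.6}, {"tx": -198, "ty": -75, "tz": 0, "wx": 0, "wy": 0, "wz": 0.436, "gripper": 0.6}, {"tx": -198, "ty": -75, "tz": 0, "wx": 0, "wy": 0, "wz": 0.436, "gripper": 0.6}, {"tx": -198, "ty": -75, "tz": 0, "wx": 0, "wy": 0, "wz": 0.436, "gripper": 0.6}])

```text
time: 2.28
position: [0.4488, 0.2011, 0.23]
tool_rot: [1.915, 2.49, 0.002]
ft_force: [2.0, 0.3, 0.5]
grip_width: 0.602
grip_force: 0.0
```

Emit:
jog_arm(increments=[{"tx": -179, "ty": -27, "tz": 0, "wx": 0, "wy": 0, "wz": 0.349, "gripper": 0.6}, {"tx": -179, "ty": -27, "tz": 0, "wx": 0, "wy": 0, "wz": 0.349, "gripper": 0.6}, {"tx": -179, "ty": -27, "tz": 0, "wx": 0, "wy": 0, "wz": 0.349, "gripper": 0.6}, {"tx": -179, "ty": -27, "tz": 0, "wx": 0, "wy": 0, "wz": 0.349, "gripper": 0.6}, {"tx": -179, "ty": -27, "tz": 0, "wx": 0, "wy": 0, "wz": 0.349, "gripper": 0.6}])

```text
time: 2.7
position: [0.469, 0.0159, 0.2302]
tool_rot: [2.324, 2.111, 0.0]
ft_force: [0.9, -0.5, -0.0]
grip_width: 0.596
grip_force: 0.0
```

Emit:
jog_arm(increments=[{"tx": -164, "ty": 1, "tz": 0, "wx": 0, "wy": 0, "wz": 0.349, "gripper": 0.6}, {"tx": -164, "ty": 1, "tz": 0, "wx": 0, "wy": 0, "wz": 0.349, "gripper": 0.6}, {"tx": -164, "ty": 1, "tz": 0, "wx": 0, "wy": 0, "wz": 0.349, "gripper": 0.6}, {"tx": -164, "ty": 1, "tz": 0, "wx": 0, "wy": 0, "wz": 0.349, "gripper": 0.6}, {"tx": -164, "ty": 1, "tz": 0, "wx": 0, "wy": 0, "wz": 0.349, "gripper": 0.6}])

```text
time: 3.12
position: [0.4537, -0.1496, 0.2304]
tool_rot: [2.657, 1.67, -0.001]
ft_force: [-0.1, -0.6, 0.1]
grip_width: 0.598
grip_force: 0.0
```

```bash
python3 plan.py 455,-145,137,-25
python3 - <<'E'
from h import *
im=vision.get_image('top');crop(im,(240,130,400,290),3.6,'pics/top3.png')
im=vision.get_image('side');crop(im,(230,80,380,200),3.6,'pics/side3.png')
a=cv2.imread('pics/top3.png');b=cv2.imread('pics/side3.png');cv2.imwrite('pics/c3.png',cv2.resize(np.hstack([a[:430],b[:430]]),None,fx=.7,fy=.7))
E
```

```text
t 3.1 pos [ 453.7 -149.6  230.4] th -25.7 tilt 0.21 grip 0.598 F [-0.1 -0.6  0.1] gf 0.0 q [-0.4  -0.09  0.63  1.87  0.06  1.34 -0.23]
455,-145,137,-25 t [4.9, -1.1, 93.4] w [0.003, 0.002, -0.012] rows>=2.2
```

View pics/c3.png

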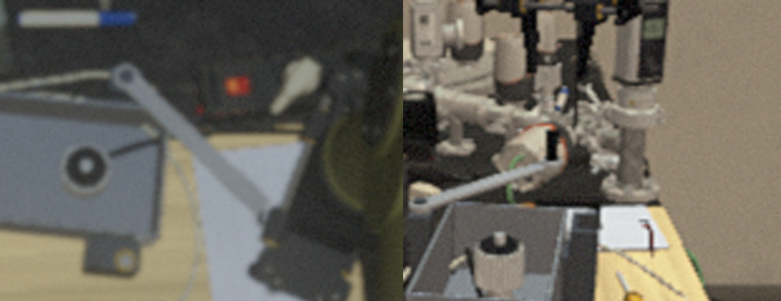

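Emit:
jog_arm(increments=[{"tx": 5, "ty": -1, "tz": 40, "wx": 0, "wy": 0, "wz": 0, "gripper": 0.6}, {"tx": 5, "ty": -1, "tz": 80, "wx": 0, "wy": 0, "wz": 0, "gripper": 0.6}, {"tx": 5, "ty": -1, "tz": 93, "wx": 0, "wy": 0, "wz": 0, "gripper": 0.35}, {"tx": 5, "ty": -1, "tz": 93, "wx": 0, "wy": 0, "wz": 0, "gripper": 0.15}, {"tx": 5, "ty": -1, "tz": 93, "wx": 0, "wy": 0, "wz": 0, "gripper": 0.15}], grip_force=8)

```text
time: 3.63
position: [0.4566, -0.134, 0.1364]
tool_rot: [-2.647, -1.691, 0.002]
ft_force: [-0.0, 0.1, 0.5]
grip_width: 0.453
grip_force: 0.0
```

Emit:
jog_arm(increments=[{"tx": 0, "ty": 0, "tz": 0, "wx": 0, "wy": 0, "wz": 0, "gripper": 0.15}, {"tx": 0, "ty": 0, "tz": 0, "wx": 0, "wy": 0, "wz": 0, "gripper": 0.15}, {"tx": 0, "ty": 0, "tz": 0, "wx": 0, "wy": 0, "wz": 0, "gripper": 0.15}, {"tx": 0, "ty": 0, "tz": 0, "wx": 0, "wy": 0, "wz": 0, "gripper": 0.15}, {"tx": 0, "ty": 0, "tz": 0, "wx": 0, "wy": 0, "wz": 0, "gripper": 0.15}])

```text
time: 4.05
position: [0.4579, -0.1353, 0.1378]
tool_rot: [2.648, 1.688, 0.004]
ft_force: [0.8, 0.7, 4.6]
grip_width: 0.203
grip_force: 8.0
```

```bash
cat > arc.py <<'E'
# arc.py a0 a1 n : peg shifts in present tool axes, bar angles a0->a1 in n rows (deg about hinge)
import sys
from h import *
a0,a1,n=float(sys.argv[1]),float(sys.argv[2]),int(sys.argv[3])
s=ctrl.get_state();Rm=R.from_rotvec(s['tool_rot']).as_matrix()
print(np.round(s['position'],4),s['grip_width'],np.round(s['ft_force'],1))
f=lambda a:207*np.array([np.cos(a-.15+np.pi),np.sin(a-.15+np.pi),0])
for a in np.linspace(a0,a1,n+1)[1:]:print(round(a,3),(Rm.T@(f(a)-f(a0))).round(1)[:2])
E
python3 arc.py .882 1.72 15
```

```text
[ 0.4579 -0.1353  0.1378] 0.2029837240532949 [0.8 0.7 4.6]
0.938 [-4.2 10.8]
0.994 [-7.9 21.7]
1.05 [-10.9  32.9]
1.105 [-13.3  44.2]
1.161 [-15.   55.6]
1.217 [-16.1  67.2]
1.273 [-16.6  78.7]
1.329 [-16.4  90.3]
1.385 [-15.6 101.8]
1.441 [-14.1 113.3]
1.497 [-12.  124.6]
1.552 [ -9.2 135.9]
1.608 [ -5.9 146.9]
1.664 [ -1.9 157.8]
1.72 [  2.7 168.4]
```

Emit:
jog_arm(increments=[{"tx": 0, "ty": 0, "tz": 0, "wx": 0, "wy": 0, "wz": 0, "gripper": 0.35}, {"tx": -3, "ty": 0, "tz": 0, "wx": 0, "wy": 0, "wz": 0, "gripper": 0.35}, {"tx": -10, "ty": 0, "tz": 0, "wx": 0, "wy": 0, "wz": 0, "gripper": 0.35}, {"tx": -10, "ty": 0, "tz": 0, "wx": 0, "wy": 0, "wz": 0, "gripper": 0.15}, {"tx": -10, "ty": 0, "tz": 0, "wx": 0, "wy": 0, "wz": 0, "gripper": 0.15}], grip_force=8)

```text
time: 4.47
position: [0.4518, -0.1452, 0.1363]
tool_rot: [-2.65, -1.686, 0.001]
ft_force: [-0.5, 0.1, -0.1]
grip_width: 0.263
grip_force: 0.0
```

Emit:
jog_arm(increments=[{"tx": 0, "ty": 0, "tz": 0, "wx": 0, "wy": 0, "wz": 0, "gripper": 0.15}, {"tx": 0, "ty": 0, "tz": 0, "wx": 0, "wy": 0, "wz": 0, "gripper": 0.15}, {"tx": 0, "ty": 0, "tz": 0, "wx": 0, "wy": 0, "wz": 0, "gripper": 0.15}, {"tx": 0, "ty": 0, "tz": 0, "wx": 0, "wy": 0, "wz": 0, "gripper": 0.15}, {"tx": 0, "ty": 0, "tz": 0, "wx": 0, "wy": 0, "wz": 0, "gripper": 0.15}])

```text
time: 4.88
position: [0.4522, -0.1446, 0.1364]
tool_rot: [-2.649, -1.688, 0.001]
ft_force: [-0.7, -0.2, -0.9]
grip_width: 0.204
grip_force: 8.0
```

Emit:
jog_arm(increments=[{"tx": -4.2, "ty": 10.8, "tz": 0, "wx": 0, "wy": 0, "wz": 0, "gripper": 0.15}, {"tx": -7.9, "ty": 21.7, "tz": 0, "wx": 0, "wy": 0, "wz": 0, "gripper": 0.15}, {"tx": -10.9, "ty": 32.9, "tz": 0, "wx": 0, "wy": 0, "wz": 0, "gripper": 0.15}, {"tx": -13.3, "ty": 44.2, "tz": 0, "wx": 0, "wy": 0, "wz": 0, "gripper": 0.15}, {"tx": -15, "ty": 55.6, "tz": 0, "wx": 0, "wy": 0, "wz": 0, "gripper": 0.15}])

```text
time: 5.3
position: [0.4964, -0.1819, 0.1364]
tool_rot: [-2.648, -1.688, 0.001]
ft_force: [-1.4, -0.0, 1.7]
grip_width: 0.211
grip_force: 8.0
```

```bash
python3 arc.py 1.161 1.72 10
```

```text
[ 0.4964 -0.1819  0.1364] 0.21054372317380665 [-1.4 -0.   1.7]
1.217 [-1.1 11.5]
1.273 [-1.6 23.1]
1.329 [-1.4 34.6]
1.385 [-0.6 46.2]
1.44 [ 0.9 57.7]
1.496 [ 3. 69.]
1.552 [ 5.8 80.3]
1.608 [ 9.1 91.3]
1.664 [ 13.1 102.2]
1.72 [ 17.7 112.8]
```

Emit:
jog_arm(increments=[{"tx": -1.1, "ty": 11.5, "tz": 0, "wx": 0, "wy": 0, "wz": 0, "gripper": 0.15}, {"tx": -1.6, "ty": 23.1, "tz": 0, "wx": 0, "wy": 0, "wz": 0, "gripper": 0.15}, {"tx": -1.4, "ty": 34.6, "tz": 0, "wx": 0, "wy": 0, "wz": 0, "gripper": 0.15}, {"tx": -0.6, "ty": 46.2, "tz": 0, "wx": 0, "wy": 0, "wz": 0, "gripper": 0.15}, {"tx": 0.9, "ty": 57.7, "tz": 0, "wx": 0, "wy": 0, "wz": 0, "gripper": 0.15}])

```text
time: 5.72
position: [0.5495, -0.2053, 0.1364]
tool_rot: [-2.649, -1.689, 0.001]
ft_force: [-1.3, -0.9, 1.9]
grip_width: 0.202
grip_force: 8.0
```

Emit:
jog_arm(increments=[{"tx": 2.1, "ty": 11.3, "tz": 0, "wx": 0, "wy": 0, "wz": 0, "gripper": 0.15}, {"tx": 4.9, "ty": 22.6, "tz": 0, "wx": 0, "wy": 0, "wz": 0, "gripper": 0.15}, {"tx": 8.2, "ty": 33.6, "tz": 0, "wx": 0, "wy": 0, "wz": 0, "gripper": 0.15}, {"tx": 12.2, "ty": 44.5, "tz": 0, "wx": 0, "wy": 0, "wz": 0, "gripper": 0.15}, {"tx": 15, "ty": 52, "tz": 0, "wx": 0, "wy": 0, "wz": 0, "gripper": 0.15}])

```text
time: 6.13
position: [0.6037, -0.2133, 0.1365]
tool_rot: [2.648, 1.69, -0.0]
ft_force: [-0.8, -0.5, 2.1]
grip_width: 0.205
grip_force: 8.0
```

Emit:
jog_arm(increments=[{"tx": 0, "ty": 0, "tz": 0, "wx": 0, "wy": 0, "wz": 0, "gripper": 0.15}, {"tx": 0, "ty": 0, "tz": 0, "wx": 0, "wy": 0, "wz": 0, "gripper": 0.35}, {"tx": 0, "ty": 0, "tz": 0, "wx": 0, "wy": 0, "wz": 0, "gripper": 0.4}, {"tx": 0, "ty": 0, "tz": 0, "wx": 0, "wy": 0, "wz": 0, "gripper": 0.4}, {"tx": 0, "ty": 0, "tz": -40, "wx": 0, "wy": 0, "wz": 0, "gripper": 0.4}])

```text
time: 6.55
position: [0.5976, -0.2109, 0.1692]
tool_rot: [-2.64, -1.683, 0.015]
ft_force: [-0.1, 0.9, -1.7]
grip_width: 0.373
grip_force: 0.0
```

Emit:
jog_arm(increments=[{"tx": 0, "ty": 0, "tz": -40, "wx": 0, "wy": 0, "wz": 0, "gripper": 0.5}, {"tx": 0, "ty": 0, "tz": -80, "wx": 0, "wy": 0, "wz": 0, "gripper": 0.8}, {"tx": 0, "ty": 0, "tz": -80, "wx": 0, "wy": 0, "wz": 0, "gripper": 0.9}, {"tx": 0, "ty": 0, "tz": -80, "wx": 0, "wy": 0, "wz": 0, "gripper": 0.9}, {"tx": 0, "ty": 0, "tz": -80, "wx": 0, "wy": 0, "wz": 0, "gripper": 0.9}])

```text
time: 6.97
position: [0.6021, -0.2132, 0.2562]
tool_rot: [-2.649, -1.688, -0.001]
ft_force: [-0.5, -0.1, -0.1]
grip_width: 0.691
grip_force: 0.0
```

```bash
python3 plan.py 560,-60,240,-55 523,37,230,-98.6 523,37,200,-98.6
```

```text
t 7.0 pos [ 602.1 -213.2  256.2] th -25.0 tilt 0.05 grip 0.691 F [-0.5 -0.1 -0.1] gf 0.0 q [-0.24  0.33  0.7   1.45 -0.21  1.44  0.02]
560,-60,240,-55 t [121.0, -102.9, 16.4] w [-0.001, -0.001, 0.524] rows>=4.2
523,37,230,-98.6 t [25.3, -100.7, 10.0] w [0.0, 0.0, 0.761] rows>=6.1
523,37,200,-98.6 t [0.0, 0.0, 30.0] w [0.0, 0.0, 0.0] rows>=0.7
```

Emit:
jog_arm(increments=[{"tx": 121, "ty": -103, "tz": 16, "wx": 0, "wy": 0, "wz": -0.62, "gripper": 0.8}, {"tx": 121, "ty": -103, "tz": 16, "wx": 0, "wy": 0, "wz": -0.62, "gripper": 0.8}, {"tx": 121, "ty": -103, "tz": 16, "wx": 0, "wy": 0, "wz": -0.62, "gripper": 0.8}, {"tx": 121, "ty": -103, "tz": 16, "wx": 0, "wy": 0, "wz": -0.62, "gripper": 0.8}, {"tx": 121, "ty": -103, "tz": 16, "wx": 0, "wy": 0, "wz": -0.62, "gripper": 0.8}])

```text
time: 7.38
position: [0.5575, -0.0499, 0.2373]
tool_rot: [-1.98, -2.428, -0.001]
ft_force: [1.1, 1.1, 0.3]
grip_width: 0.797
grip_force: 0.0
```

```bash
python3 plan.py 540,-10,225,45 523,37,215,81.4
python3 - <<'E'
from h import *
im=vision.get_image('top')
print([(d['bbox'],d['conf']) for d in vision.spot_in('top','keeper_peg')[:2]])
b=vision.spot_in('top','gauge')[:1];print(b)
E
```

```text
t 7.4 pos [557.5 -49.9 237.3] th 11.6 tilt 0.49 grip 0.797 F [1.1 1.1 0.3] gf 0.0 q [-0.45  0.13  0.54  1.67 -0.07  1.37  0.31]
540,-10,225,45 t [42.6, -9.1, 12.7] w [-0.003, -0.008, -0.583] rows>=4.7
523,37,215,81.4 t [45.3, 21.2, 10.0] w [0.0, 0.0, -0.635] rows>=5.1
[([287.2, 160.6, 303.8, 164.3], 0.6)]
[{'bbox': [263.2, 184.4, 284.7, 209.9], 'conf': 0.93}]
```

Emit:
jog_arm(increments=[{"tx": 43, "ty": -9, "tz": 13, "wx": 0, "wy": 0, "wz": -0.6, "gripper": 0.8}, {"tx": 43, "ty": -9, "tz": 13, "wx": 0, "wy": 0, "wz": -0.6, "gripper": 0.8}, {"tx": 43, "ty": -9, "tz": 13, "wx": 0, "wy": 0, "wz": -0.6, "gripper": 0.8}, {"tx": 43, "ty": -9, "tz": 13, "wx": 0, "wy": 0, "wz": -0.6, "gripper": 0.8}, {"tx": 43, "ty": -9, "tz": 13, "wx": 0, "wy": 0, "wz": -0.6, "gripper": 0.8}])

```text
time: 7.95
position: [0.5433, -0.0215, 0.2266]
tool_rot: [-1.204, -2.9, 0.002]
ft_force: [0.5, 0.4, 0.5]
grip_width: 0.8
grip_force: 0.0
```

Emit:
jog_arm(increments=[{"tx": 45, "ty": 21, "tz": 10, "wx": 0, "wy": 0, "wz": -0.6, "gripper": 0.8}, {"tx": 45, "ty": 21, "tz": 10, "wx": 0, "wy": 0, "wz": -0.6, "gripper": 0.8}, {"tx": 45, "ty": 21, "tz": 10, "wx": 0, "wy": 0, "wz": -0.6, "gripper": 0.8}, {"tx": 45, "ty": 21, "tz": 10, "wx": 0, "wy": 0, "wz": -0.6, "gripper": 0.8}, {"tx": 45, "ty": 21, "tz": 10, "wx": 0, "wy": 0, "wz": -0.6, "gripper": 0.8}])

```text
time: 8.37
position: [0.5265, 0.0253, 0.2166]
tool_rot: [-0.293, -3.127, 0.002]
ft_force: [1.4, -0.2, 0.1]
grip_width: 0.798
grip_force: 0.0
```

Emit:
jog_arm(increments=[{"tx": 0, "ty": 0, "tz": 0, "wx": 0, "wy": 0, "wz": 0, "gripper": 0.8}, {"tx": 0, "ty": 0, "tz": 0, "wx": 0, "wy": 0, "wz": 0, "gripper": 0.8}, {"tx": 0, "ty": 0, "tz": 0, "wx": 0, "wy": 0, "wz": 0, "gripper": 0.8}, {"tx": 0, "ty": 0, "tz": 0, "wx": 0, "wy": 0, "wz": 0, "gripper": 0.8}, {"tx": 0, "ty": 0, "tz": 0, "wx": 0, "wy": 0, "wz": 0, "gripper": 0.8}])

```text
time: 8.78
position: [0.5268, 0.0267, 0.2174]
tool_rot: [-0.297, -3.127, 0.0]
ft_force: [-1.2, 0.6, 0.1]
grip_width: 0.796
grip_force: 0.0
```

```bash
python3 plan.py 523,37,130,81.4 523,37,60,81.4
python3 - <<'E'
from h import *
im=vision.get_image('top');crop(im,(190,130,390,290),2,'pics/a.png')
im=vision.get_image('side');crop(im,(220,80,420,240),2,'pics/b.png')
cv2.imwrite('pics/c4.png',np.hstack([cv2.imread('pics/a.png'),cv2.imread('pics/b.png')]))
E
```

```text
t 8.8 pos [526.8  26.7 217.4] th 79.2 tilt 0.01 grip 0.796 F [-1.2  0.6  0.1] gf 0.0 q [-0.51  0.06  0.42  1.78 -0.02  1.31  1.3 ]
523,37,130,81.4 t [5.6, 9.4, 87.4] w [-0.0, -0.0, -0.039] rows>=2.1
523,37,60,81.4 t [0.0, 0.0, 70.0] w [0.0, 0.0, 0.0] rows>=1.7
```

View pics/c4.png

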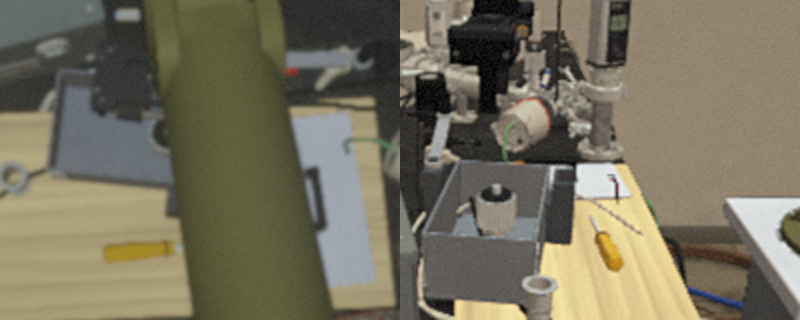

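Left: bar swung out (peg at about (370,50)), gauge still standing in the tray; right: gripper is above the gauge (497,205). Descend and grip.

Emit:
jog_arm(increments=[{"tx": 5.6, "ty": 9.4, "tz": 0, "wx": 0, "wy": 0, "wz": -0.039, "gripper": 0.8}, {"tx": 5.6, "ty": 9.4, "tz": 40, "wx": 0, "wy": 0, "wz": -0.039, "gripper": 0.8}, {"tx": 5.6, "ty": 9.4, "tz": 80, "wx": 0, "wy": 0, "wz": -0.039, "gripper": 0.8}, {"tx": 5.6, "ty": 9.4, "tz": 87, "wx": 0, "wy": 0, "wz": -0.039, "gripper": 0.8}, {"tx": 5.6, "ty": 9.4, "tz": 87, "wx": 0, "wy": 0, "wz": -0.039, "gripper": 0.8}])

```text
time: 9.3
position: [0.5204, 0.0378, 0.1281]
tool_rot: [-0.229, -3.127, 0.003]
ft_force: [0.5, 1.1, 0.5]
grip_width: 0.798
grip_force: 0.0
```

Emit:
jog_arm(increments=[{"tx": 0, "ty": 0, "tz": 25, "wx": 0, "wy": 0, "wz": 0, "gripper": 0.8}, {"tx": 0, "ty": 0, "tz": 50, "wx": 0, "wy": 0, "wz": 0, "gripper": 0.8}, {"tx": 0, "ty": 0, "tz": 70, "wx": 0, "wy": 0, "wz": 0, "gripper": 0.8}, {"tx": 0, "ty": 0, "tz": 70, "wx": 0, "wy": 0, "wz": 0, "gripper": 0.7}, {"tx": 0, "ty": 0, "tz": 70, "wx": 0, "wy": 0, "wz": 0, "gripper": 0.5}], grip_force=30)

```text
time: 9.72
position: [0.5238, 0.0376, 0.062]
tool_rot: [0.231, 3.132, 0.0]
ft_force: [0.4, -0.4, 0.5]
grip_width: 0.721
grip_force: 0.0
```

Emit:
jog_arm(increments=[{"tx": 0, "ty": 0, "tz": 0, "wx": 0, "wy": 0, "wz": 0, "gripper": 0.5}, {"tx": 0, "ty": 0, "tz": 0, "wx": 0, "wy": 0, "wz": 0, "gripper": 0.5}, {"tx": 0, "ty": 0, "tz": 0, "wx": 0, "wy": 0, "wz": 0, "gripper": 0.5}, {"tx": 0, "ty": 0, "tz": 0, "wx": 0, "wy": 0, "wz": 0, "gripper": 0.5}, {"tx": 0, "ty": 0, "tz": 0, "wx": 0, "wy": 0, "wz": 0, "gripper": 0.5}])

```text
time: 10.13
position: [0.5251, 0.0376, 0.0631]
tool_rot: [0.232, 3.129, 0.002]
ft_force: [-0.1, -1.1, 6.7]
grip_width: 0.595
grip_force: 30.0
```

```bash
python3 plan.py 523,37,190,81.4 440,150,190,88 365,250,190,95 365,250,66,95
```

```text
t 10.1 pos [525.1  37.6  63.1] th 81.5 tilt 0.26 grip 0.595 F [-0.1 -1.1  6.7] gf 30.0 q [-0.49  0.2   0.41  1.96 -0.1   1.    1.38]
523,37,190,81.4 t [1.4, -0.7, -126.9] w [0.002, 0.004, 0.002] rows>=3.0
440,150,190,88 t [99.0, 99.3, 0.0] w [0.0, 0.0, -0.115] rows>=3.4
365,250,190,95 t [78.4, 97.3, 0.0] w [0.0, 0.0, -0.122] rows>=3.0
365,250,66,95 t [0.0, 0.0, 124.0] w [0.0, 0.0, 0.0] rows>=3.0
```

Emit:
jog_arm(increments=[{"tx": 0, "ty": 0, "tz": -20, "wx": 0, "wy": 0, "wz": 0, "gripper": 0.5}, {"tx": 0, "ty": 0, "tz": -60, "wx": 0, "wy": 0, "wz": 0, "gripper": 0.5}, {"tx": 0, "ty": 0, "tz": -100, "wx": 0, "wy": 0, "wz": 0, "gripper": 0.5}, {"tx": 0, "ty": 0, "tz": -127, "wx": 0, "wy": 0, "wz": 0, "gripper": 0.5}, {"tx": 0, "ty": 0, "tz": -127, "wx": 0, "wy": 0, "wz": 0, "gripper": 0.5}], grip_force=35)

```text
time: 10.55
position: [0.5269, 0.0376, 0.1947]
tool_rot: [0.231, 3.122, 0.006]
ft_force: [1.7, -0.2, -2.9]
grip_width: 0.596
grip_force: 35.0
```

Run:
```python
from h import *
print([(d['bbox'],d['conf']) for d in vision.spot_in('side','gauge')[:2]])
im=vision.get_image('side');print(proj(im,[[.523,.037,.107],[.523,.037,.235]]))
```

```text
[([255.9, 171.2, 279.8, 198.9], 0.83)]
[[267.90488041 172.11284122]
 [268.15971364 125.4586308 ]]
```

Emit:
jog_arm(increments=[{"tx": 99, "ty": 99, "tz": 0, "wx": 0, "wy": 0, "wz": -0.115, "gripper": 0.5}, {"tx": 99, "ty": 99, "tz": 0, "wx": 0, "wy": 0, "wz": -0.115, "gripper": 0.5}, {"tx": 99, "ty": 99, "tz": 0, "wx": 0, "wy": 0, "wz": -0.115, "gripper": 0.5}, {"tx": 99, "ty": 99, "tz": 0, "wx": 0, "wy": 0, "wz": -0.115, "gripper": 0.5}, {"tx": 99, "ty": 99, "tz": 0, "wx": 0, "wy": 0, "wz": -0.115, "gripper": 0.5}])

```text
time: 11.07
position: [0.4352, 0.1537, 0.1851]
tool_rot: [-0.039, -3.136, 0.001]
ft_force: [-0.5, -0.3, -3.3]
grip_width: 0.594
grip_force: 35.0
```

Emit:
jog_arm(increments=[{"tx": 78, "ty": 97, "tz": 0, "wx": 0, "wy": 0, "wz": -0.122, "gripper": 0.5}, {"tx": 78, "ty": 97, "tz": 0, "wx": 0, "wy": 0, "wz": -0.122, "gripper": 0.5}, {"tx": 78, "ty": 97, "tz": 0, "wx": 0, "wy": 0, "wz": -0.122, "gripper": 0.5}, {"tx": 78, "ty": 97, "tz": 0, "wx": 0, "wy": 0, "wz": -0.122, "gripper": 0.5}, {"tx": 78, "ty": 97, "tz": 0, "wx": 0, "wy": 0, "wz": -0.122, "gripper": 0.5}])

```text
time: 11.48
position: [0.363, 0.2499, 0.1858]
tool_rot: [0.147, -3.136, 0.004]
ft_force: [0.2, -0.2, -2.5]
grip_width: 0.593
grip_force: 35.0
```

```bash
python3 plan.py 365,250,120,95 365,250,62,95;python3 - <<'E'
from h import *
im=vision.get_image('side');crop(im,(220,60,420,300),2.2,'pics/a5.png')
E
```

```text
t 11.5 pos [363.  249.9 185.8] th 95.4 tilt 0.19 grip 0.593 F [ 0.2 -0.2 -2.5] gf 35.0 q [-0.79 -0.1   0.12  1.99  0.01  1.26  0.99]
365,250,120,95 t [-2.2, 0.1, 65.8] w [-0.002, -0.002, 0.007] rows>=1.6
365,250,62,95 t [0.0, 0.0, 58.0] w [0.0, 0.0, 0.0] rows>=1.4
```

View pics/a5.png

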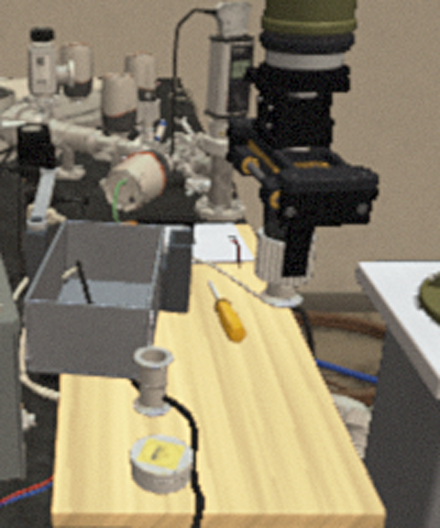

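The gauge hangs in the gripper (285,265); the tray is empty. Lower it onto the board.

Emit:
jog_arm(increments=[{"tx": 0, "ty": 0, "tz": 40, "wx": 0, "wy": 0, "wz": 0, "gripper": 0.5}, {"tx": 0, "ty": 0, "tz": 80, "wx": 0, "wy": 0, "wz": 0, "gripper": 0.5}, {"tx": 0, "ty": 0, "tz": 105, "wx": 0, "wy": 0, "wz": 0, "gripper": 0.5}, {"tx": 0, "ty": 0, "tz": 115, "wx": 0, "wy": 0, "wz": 0, "gripper": 0.5}, {"tx": 0, "ty": 0, "tz": 120, "wx": 0, "wy": 0, "wz": 0, "gripper": 0.5}])

```text
time: 11.95
position: [0.3644, 0.2468, 0.0653]
tool_rot: [0.136, -3.135, 0.005]
ft_force: [0.7, 0.3, -2.4]
grip_width: 0.592
grip_force: 35.0
```

Emit:
jog_arm(increments=[{"tx": 0, "ty": 0, "tz": 1, "wx": 0, "wy": 0, "wz": 0, "gripper": 0.5}, {"tx": 0, "ty": 0, "tz": 2, "wx": 0, "wy": 0, "wz": 0, "gripper": 0.5}, {"tx": 0, "ty": 0, "tz": 3, "wx": 0, "wy": 0, "wz": 0, "gripper": 0.5}, {"tx": 0, "ty": 0, "tz": 4, "wx": 0, "wy": 0, "wz": 0, "gripper": 0.5}, {"tx": 0, "ty": 0, "tz": 4, "wx": 0, "wy": 0, "wz": 0, "gripper": 0.5}])

```text
time: 12.37
position: [0.3655, 0.2498, 0.0645]
tool_rot: [-0.14, 3.137, 0.002]
ft_force: [-0.1, 0.7, -2.7]
grip_width: 0.592
grip_force: 35.0
```

Emit:
jog_arm(increments=[{"tx": 0, "ty": 0, "tz": 1, "wx": 0, "wy": 0, "wz": 0, "gripper": 0.5}, {"tx": 0, "ty": 0, "tz": 2, "wx": 0, "wy": 0, "wz": 0, "gripper": 0.5}, {"tx": 0, "ty": 0, "tz": 3, "wx": 0, "wy": 0, "wz": 0, "gripper": 0.5}, {"tx": 0, "ty": 0, "tz": 4, "wx": 0, "wy": 0, "wz": 0, "gripper": 0.5}, {"tx": 0, "ty": 0, "tz": 4, "wx": 0, "wy": 0, "wz": 0, "gripper": 0.5}])

```text
time: 12.78
position: [0.3647, 0.2492, 0.0593]
tool_rot: [0.14, -3.138, 0.0]
ft_force: [-0.0, 0.1, -2.2]
grip_width: 0.592
grip_force: 35.0
```

Emit:
jog_arm(increments=[{"tx": 0, "ty": 0, "tz": 1, "wx": 0, "wy": 0, "wz": 0, "gripper": 0.5}, {"tx": 0, "ty": 0, "tz": 1.5, "wx": 0, "wy": 0, "wz": 0, "gripper": 0.5}, {"tx": 0, "ty": 0, "tz": 2, "wx": 0, "wy": 0, "wz": 0, "gripper": 0.5}, {"tx": 0, "ty": 0, "tz": 2, "wx": 0, "wy": 0, "wz": 0, "gripper": 0.5}, {"tx": 0, "ty": 0, "tz": 2, "wx": 0, "wy": 0, "wz": 0, "gripper": 0.5}])

```text
time: 13.2
position: [0.365, 0.2493, 0.0591]
tool_rot: [0.14, -3.138, 0.0]
ft_force: [-3.8, -2.8, 9.8]
grip_width: 0.598
grip_force: 34.9
```

Emit:
jog_arm(increments=[{"tx": 0, "ty": 0, "tz": -1, "wx": 0, "wy": 0, "wz": 0, "gripper": 0.7}, {"tx": 0, "ty": 0, "tz": -1, "wx": 0, "wy": 0, "wz": 0, "gripper": 0.8}, {"tx": 0, "ty": 0, "tz": -1, "wx": 0, "wy": 0, "wz": 0, "gripper": 0.8}, {"tx": 0, "ty": 0, "tz": -20, "wx": 0, "wy": 0, "wz": 0, "gripper": 0.8}, {"tx": 0, "ty": 0, "tz": -60, "wx": 0, "wy": 0, "wz": 0, "gripper": 0.8}])

```text
time: 13.62
position: [0.3618, 0.247, 0.114]
tool_rot: [0.14, -3.131, 0.009]
ft_force: [0.2, 0.3, 0.7]
grip_width: 0.791
grip_force: 0.0
```

Emit:
jog_arm(increments=[{"tx": 0, "ty": 0, "tz": -40, "wx": 0, "wy": 0, "wz": 0, "gripper": 0.8}, {"tx": 0, "ty": 0, "tz": -80, "wx": 0, "wy": 0, "wz": 0, "gripper": 0.8}, {"tx": 0, "ty": 0, "tz": -80, "wx": 0, "wy": 0, "wz": 0, "gripper": 0.7}, {"tx": 0, "ty": 0, "tz": -80, "wx": 0, "wy": 0, "wz": 0, "gripper": 0.7}, {"tx": 0, "ty": 0, "tz": -80, "wx": 0, "wy": 0, "wz": 0, "gripper": 0.7}])

```text
time: 14.03
position: [0.3648, 0.2493, 0.1973]
tool_rot: [-0.14, 3.138, 0.0]
ft_force: [-0.2, -0.2, 0.3]
grip_width: 0.715
grip_force: 0.0
```

```bash
python3 plan.py 477,240,160,95 477,240,100,95 477,240,42,95
python3 - <<'E'
from h import *
for n in('top','side'):
    im=vision.get_image(n)
    for t,z in(('nipple_a_center',.05),('tin_center',.032),('jar_center',.055),('gauge',.06)):
        for d in vision.spot_in(n,t)[:2]:
            b=d['bbox'];print(n,t,np.round(b),round(d['conf'],2),ray(im,(b[0]+b[2])/2,(b[1]+b[3])/2,z).round(3))
E
```

```text
t 14.0 pos [364.8 249.3 197.3] th 95.1 tilt 0.01 grip 0.715 F [-0.2 -0.2  0.3] gf 0.0 q [-0.79 -0.11  0.12  1.98  0.01  1.28  0.99]
477,240,160,95 t [-111.0, -19.2, 37.3] w [0.0, 0.0, 0.002] rows>=2.8
477,240,100,95 t [0.0, 0.0, 60.0] w [0.0, 0.0, 0.0] rows>=1.4
477,240,42,95 t [0.0, 0.0, 58.0] w [0.0, 0.0, 0.0] rows>=1.4
top nipple_a_center [315. 184. 379. 276.] 0.29 [ 0.432 -0.155  0.05 ]
top tin_center [152. 210. 169. 226.] 0.46 [0.488 0.344 0.032]
top gauge [286. 152. 377. 166.] 0.64 [ 0.625 -0.126  0.06 ]
side gauge [330. 210. 355. 252.] 0.8 [0.362 0.251 0.06 ]
```

Emit:
jog_arm(increments=[{"tx": -111, "ty": -19, "tz": 37, "wx": 0, "wy": 0, "wz": 0, "gripper": 0.7}, {"tx": -111, "ty": -19, "tz": 37, "wx": 0, "wy": 0, "wz": 0, "gripper": 0.7}, {"tx": -111, "ty": -19, "tz": 37, "wx": 0, "wy": 0, "wz": 0, "gripper": 0.7}, {"tx": -111, "ty": -19, "tz": 37, "wx": 0, "wy": 0, "wz": 0, "gripper": 0.7}, {"tx": -111, "ty": -19, "tz": 37, "wx": 0, "wy": 0, "wz": 0, "gripper": 0.7}])

```text
time: 14.95
position: [0.4777, 0.2391, 0.1589]
tool_rot: [0.136, -3.136, 0.004]
ft_force: [-0.3, -0.4, 1.3]
grip_width: 0.703
grip_force: 0.0
```

Emit:
jog_arm(increments=[{"tx": 0, "ty": 0, "tz": 40, "wx": 0, "wy": 0, "wz": 0, "gripper": 0.7}, {"tx": 0, "ty": 0, "tz": 60, "wx": 0, "wy": 0, "wz": 0, "gripper": 0.7}, {"tx": 0, "ty": 0, "tz": 60, "wx": 0, "wy": 0, "wz": 0, "gripper": 0.7}, {"tx": 0, "ty": 0, "tz": 60, "wx": 0, "wy": 0, "wz": 0, "gripper": 0.7}, {"tx": 0, "ty": 0, "tz": 60, "wx": 0, "wy": 0, "wz": 0, "gripper": 0.7}])

```text
time: 15.37
position: [0.4775, 0.2413, 0.1025]
tool_rot: [-0.141, 3.136, 0.003]
ft_force: [-0.5, 0.2, 0.1]
grip_width: 0.698
grip_force: 0.0
```

```bash
python3 plan.py 477,240,42,95
python3 - <<'E'
from h import *
im=vision.get_image('side');crop(im,(230,120,400,300),2.2,'pics/a.png')
im=vision.get_image('top');crop(im,(135,150,300,330),2.2,'pics/b.png')
cv2.imwrite('pics/c6.png',np.hstack([cv2.imread('pics/a.png'),cv2.imread('pics/b.png')]))
E
```

```text
t 15.4 pos [477.5 241.3 102.5] th 95.2 tilt 0.16 grip 0.698 F [-0.5  0.2  0.1] gf 0.0 q [-0.71  0.17  0.21  1.89 -0.04  1.08  1.18]
477,240,42,95 t [0.7, -1.3, 60.5] w [0.002, 0.002, 0.003] rows>=1.5
```

View pics/c6.png

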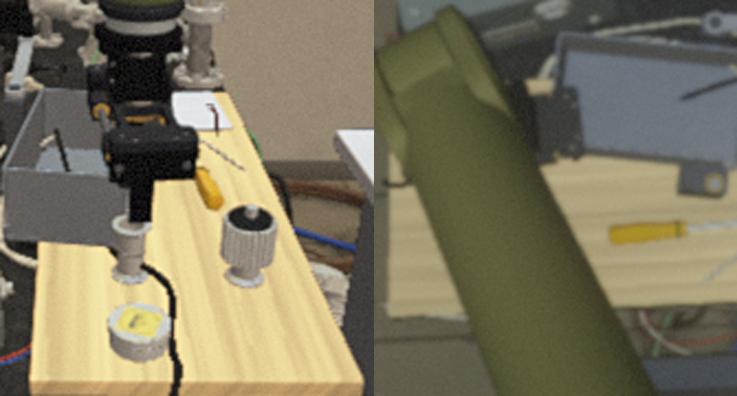

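Run:
```python
from h import *
im=vision.get_image('side')
print((proj(im,[[.474,.281,.105],[.477,.24,.08],[.477,.24,.02],[.477,.24,.05]])-[230,120])*2.2)
g=cv2.cvtColor(im['color'],cv2.COLOR_BGR2GRAY)
for r in (102,105,108,112):pass
for r in (210,215,220,226,230,240):
    y=int(r/2.2+120);print(r,g[y,265:312].tolist())
```

```text
[[139.41758943 220.64106389]
 [132.36397162 220.87489308]
 [130.55796423 271.01715966]
 [131.44678894 246.33969388]]
210 [90, 96, 98, 93, 94, 88, 94, 95, 95, 98, 98, 95, 97, 95, 93, 97, 97, 101, 96, 96, 96, 95, 91, 52, 16, 16, 9, 20, 19, 21, 18, 12, 11, 69, 187, 225, 218, 219, 216, 217, 212, 217, 214, 218, 218, 218, 215]
215 [94, 96, 93, 98, 93, 91, 100, 96, 94, 90, 95, 97, 98, 96, 90, 92, 93, 96, 98, 102, 115, 129, 116, 67, 22, 0, 19, 17, 16, 18, 11, 10, 20, 106, 193, 224, 219, 217, 213, 215, 214, 212, 217, 216, 218, 217, 217]
220 [92, 98, 94, 91, 94, 96, 94, 92, 97, 96, 94, 96, 88, 93, 94, 100, 154, 188, 196, 174, 150, 142, 114, 53, 21, 26, 32, 27, 32, 21, 33, 52, 63, 138, 208, 222, 218, 218, 215, 215, 212, 213, 213, 219, 217, 214, 216]
226 [91, 94, 91, 94, 91, 90, 92, 92, 98, 96, 95, 91, 89, 100, 94, 108, 172, 193, 181, 150, 136, 139, 137, 128, 128, 128, 124, 119, 110, 106, 140, 185, 197, 205, 219, 222, 217, 216, 214, 214, 209, 210, 216, 219, 216, 214, 220]
230 [93, 96, 95, 93, 95, 96, 93, 90, 94, 94, 92, 91, 95, 98, 93, 88, 107, 143, 176, 192, 183, 184, 170, 170, 158, 145, 139, 141, 152, 164, 185, 188, 180, 204, 221, 225, 225, 218, 216, 213, 212, 211, 212, 216, 218, 216, 217]
240 [90, 88, 89, 95, 100, 101, 99, 98, 96, 97, 95, 93, 90, 98, 92, 96, 97, 95, 94, 101, 112, 109, 116, 123, 134, 131, 142, 150, 144, 139, 153, 194, 222, 223, 228, 227, 225, 222, 219, 215, 209, 207, 213, 216, 219, 217, 216]
```

Side view (left): finger line and nipple (131,230) match the projection within ~2 mm; the tin is at (140,330) and the gauge stands at (247,240). Descend on the nipple.

Emit:
jog_arm(increments=[{"tx": -1.5, "ty": -1, "tz": 25, "wx": 0, "wy": 0, "wz": 0, "gripper": 0.7}, {"tx": -1.5, "ty": -1, "tz": 50, "wx": 0, "wy": 0, "wz": 0, "gripper": 0.7}, {"tx": -1.5, "ty": -1, "tz": 60, "wx": 0, "wy": 0, "wz": 0, "gripper": 0.6}, {"tx": -1.5, "ty": -1, "tz": 60, "wx": 0, "wy": 0, "wz": 0, "gripper": 0.3}, {"tx": -1.5, "ty": -1, "tz": 60, "wx": 0, "wy": 0, "wz": 0, "gripper": 0.25}], grip_force=30)

```text
time: 15.93
position: [0.4801, 0.2402, 0.0424]
tool_rot: [-0.141, 3.135, 0.002]
ft_force: [1.5, -4.0, 4.9]
grip_width: 0.553
grip_force: 2.5
```

Emit:
jog_arm(increments=[{"tx": 0, "ty": 0, "tz": 0, "wx": 0, "wy": 0, "wz": 0, "gripper": 0.25}, {"tx": 0, "ty": 0, "tz": 0, "wx": 0, "wy": 0, "wz": 0, "gripper": 0.25}, {"tx": 0, "ty": 0, "tz": 0, "wx": 0, "wy": 0, "wz": 0, "gripper": 0.25}, {"tx": 0, "ty": 0, "tz": 0, "wx": 0, "wy": 0, "wz": 0, "gripper": 0.25}, {"tx": 0, "ty": 0, "tz": 0, "wx": 0, "wy": 0, "wz": 0, "gripper": 0.25}])

```text
time: 16.35
position: [0.4804, 0.2385, 0.0423]
tool_rot: [-0.138, 3.136, -0.0]
ft_force: [0.9, -2.2, 6.4]
grip_width: 0.415
grip_force: 30.4
```

```bash
python3 plan.py 479,241,190,95;  python3 - <<'E'
import numpy as np
a=-.15;c=np.array([525.7,69.7]);Rr=np.array([[np.cos(a),-np.sin(a)],[np.sin(a),np.cos(a)]])
for l in((0,62),(0,-30),(0,-45)):print(l,c+Rr@l)
E
```

```text
t 16.4 pos [480.4 238.5  42.3] th 95.0 tilt 0.16 grip 0.415 F [ 0.9 -2.2  6.4] gf 30.4 q [-0.7   0.24  0.21  1.94 -0.06  0.96  1.2 ]
479,241,190,95 t [0.8, 2.6, -147.7] w [-0.0, 0.003, 0.001] rows>=3.5
(0, 62) [534.96516421 131.00380683]
(0, -30) [521.21685603  40.03686766]
(0, -45) [518.97528404  25.20530149]
```

Run:
```python
from h import *
im=vision.get_image('side');crop(im,(250,130,350,230),5,'pics/c7.png')
```

```text
(no output)
```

View pics/c7.png

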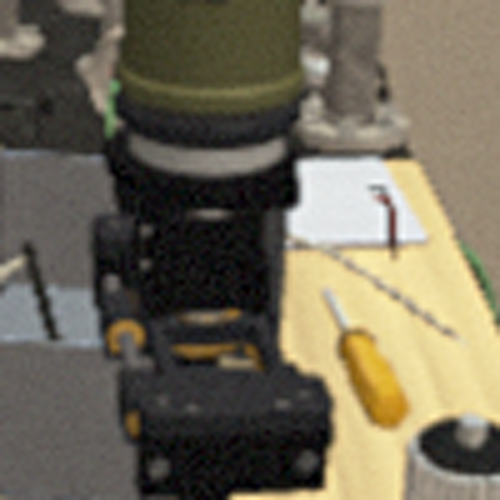

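The crop missed the nipple (shows only the gripper body). Lift and judge by force and width.

Emit:
jog_arm(increments=[{"tx": 0, "ty": 0, "tz": -10, "wx": 0, "wy": 0, "wz": 0, "gripper": 0.25}, {"tx": 0, "ty": 0, "tz": -20, "wx": 0, "wy": 0, "wz": 0, "gripper": 0.25}, {"tx": 0, "ty": 0, "tz": -30, "wx": 0, "wy": 0, "wz": 0, "gripper": 0.25}, {"tx": 0, "ty": 0, "tz": -30, "wx": 0, "wy": 0, "wz": 0, "gripper": 0.25}, {"tx": 0, "ty": 0, "tz": -30, "wx": 0, "wy": 0, "wz": 0, "gripper": 0.25}])

```text
time: 16.82
position: [0.4793, 0.24, 0.0717]
tool_rot: [-0.14, 3.137, 0.002]
ft_force: [-1.0, 0.8, -1.7]
grip_width: 0.416
grip_force: 29.6
```

```bash
python3 plan.py 480,238,190,95
python3 - <<'E'
from h import *
im=vision.get_image('side');crop(im,(250,170,340,260),4.5,'pics/a.png')
im=vision.get_image('top');crop(im,(150,150,250,240),4.5,'pics/b.png')
cv2.imwrite('pics/c8.png',cv2.imread('pics/a.png'))
E
```

```text
t 16.8 pos [479.3 240.   71.7] th 95.1 tilt 0.13 grip 0.416 F [-1.   0.8 -1.7] gf 29.6 q [-0.71  0.21  0.21  1.92 -0.05  1.02  1.19]
480,238,190,95 t [-0.8, -1.9, -118.3] w [0.001, 0.002, 0.002] rows>=2.8
```

View pics/c8.png

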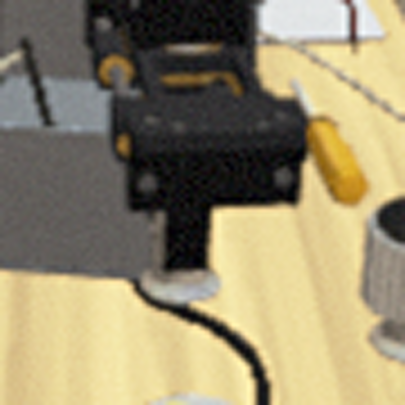

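The nipple hangs upright in the fingers (bottom flange at (180,285)). Carry it to the tray.

Emit:
jog_arm(increments=[{"tx": 0, "ty": 0, "tz": -40, "wx": 0, "wy": 0, "wz": 0, "gripper": 0.25}, {"tx": 0, "ty": 0, "tz": -80, "wx": 0, "wy": 0, "wz": 0, "gripper": 0.25}, {"tx": 0, "ty": 0, "tz": -105, "wx": 0, "wy": 0, "wz": 0, "gripper": 0.25}, {"tx": 0, "ty": 0, "tz": -105, "wx": 0, "wy": 0, "wz": 0, "gripper": 0.25}, {"tx": 0, "ty": 0, "tz": -105, "wx": 0, "wy": 0, "wz": 0, "gripper": 0.25}])

```text
time: 17.33
position: [0.4794, 0.2399, 0.1767]
tool_rot: [-0.14, 3.136, 0.002]
ft_force: [0.4, -0.3, -2.9]
grip_width: 0.413
grip_force: 29.6
```

```bash
python3 plan.py 534,130,175,81.4 534,130,100,81.4 534,130,48,81.4
```

```text
t 17.3 pos [479.4 239.9 176.7] th 95.1 tilt 0.16 grip 0.413 F [ 0.4 -0.3 -2.9] gf 29.6 q [-0.72  0.1   0.22  1.81 -0.02  1.23  1.17]
534,130,175,81.4 t [-44.6, -114.3, 1.6] w [0.002, 0.002, 0.239] rows>=2.9
534,130,100,81.4 t [0.0, 0.0, 75.0] w [0.0, 0.0, 0.0] rows>=1.8
534,130,48,81.4 t [0.0, 0.0, 52.0] w [0.0, 0.0, 0.0] rows>=1.2
```

Emit:
jog_arm(increments=[{"tx": -44.6, "ty": -114.3, "tz": 1.6, "wx": 0, "wy": 0, "wz": 0.24, "gripper": 0.25}, {"tx": -44.6, "ty": -114.3, "tz": 1.6, "wx": 0, "wy": 0, "wz": 0.24, "gripper": 0.25}, {"tx": -44.6, "ty": -114.3, "tz": 1.6, "wx": 0, "wy": 0, "wz": 0.24, "gripper": 0.25}, {"tx": -44.6, "ty": -114.3, "tz": 1.6, "wx": 0, "wy": 0, "wz": 0.24, "gripper": 0.25}, {"tx": -44.6, "ty": -114.3, "tz": 1.6, "wx": 0, "wy": 0, "wz": 0.24, "gripper": 0.25}])

```text
time: 17.75
position: [0.5329, 0.1259, 0.1716]
tool_rot: [-0.246, -3.129, 0.004]
ft_force: [-0.1, 1.4, -0.8]
grip_width: 0.414
grip_force: 29.6
```

Emit:
jog_arm(increments=[{"tx": 0, "ty": 0, "tz": 20, "wx": 0, "wy": 0, "wz": 0, "gripper": 0.25}, {"tx": 0, "ty": 0, "tz": 40, "wx": 0, "wy": 0, "wz": 0, "gripper": 0.25}, {"tx": 0, "ty": 0, "tz": 60, "wx": 0, "wy": 0, "wz": 0, "gripper": 0.25}, {"tx": 0, "ty": 0, "tz": 75, "wx": 0, "wy": 0, "wz": 0, "gripper": 0.25}, {"tx": 0, "ty": 0, "tz": 75, "wx": 0, "wy": 0, "wz": 0, "gripper": 0.25}])

```text
time: 18.17
position: [0.5289, 0.1302, 0.0939]
tool_rot: [-0.232, -3.124, 0.005]
ft_force: [-0.2, 0.9, -2.0]
grip_width: 0.412
grip_force: 29.6
```

```bash
python3 plan.py 534,130,48,81.4
```

```text
t 18.2 pos [528.9 130.2  93.9] th 81.5 tilt 0.55 grip 0.412 F [-0.2  0.9 -2. ] gf 29.6 q [-0.58  0.21  0.32  1.87 -0.08  1.08  1.2 ]
534,130,48,81.4 t [-5.5, 0.7, 45.8] w [-0.004, -0.009, 0.002] rows>=1.1
```

Emit:
jog_arm(increments=[{"tx": -2, "ty": 0, "tz": 20, "wx": 0, "wy": 0, "wz": 0, "gripper": 0.25}, {"tx": -2, "ty": 0, "tz": 35, "wx": 0, "wy": 0, "wz": 0, "gripper": 0.25}, {"tx": -2, "ty": 0, "tz": 44, "wx": 0, "wy": 0, "wz": 0, "gripper": 0.25}, {"tx": -2, "ty": 0, "tz": 48, "wx": 0, "wy": 0, "wz": 0, "gripper": 0.25}, {"tx": -2, "ty": 0, "tz": 50, "wx": 0, "wy": 0, "wz": 0, "gripper": 0.25}])

```text
time: 18.58
position: [0.5347, 0.1298, 0.0485]
tool_rot: [-0.235, -3.132, 0.0]
ft_force: [1.7, -0.1, -0.9]
grip_width: 0.412
grip_force: 29.6
```

Emit:
jog_arm(increments=[{"tx": 0, "ty": 0, "tz": 0, "wx": 0, "wy": 0, "wz": 0, "gripper": 0.25}, {"tx": 0, "ty": 0, "tz": 0, "wx": 0, "wy": 0, "wz": 0, "gripper": 0.25}, {"tx": 0, "ty": 0, "tz": 0, "wx": 0, "wy": 0, "wz": 0, "gripper": 0.25}, {"tx": 0, "ty": 0, "tz": 0, "wx": 0, "wy": 0, "wz": 0, "gripper": 0.25}, {"tx": 0, "ty": 0, "tz": 0, "wx": 0, "wy": 0, "wz": 0, "gripper": 0.25}])

```text
time: 19.0
position: [0.5357, 0.1294, 0.0495]
tool_rot: [0.237, 3.132, 0.001]
ft_force: [-0.6, 0.0, -0.9]
grip_width: 0.409
grip_force: 29.6
```

Emit:
jog_arm(increments=[{"tx": 0, "ty": 0, "tz": 1, "wx": 0, "wy": 0, "wz": 0, "gripper": 0.25}, {"tx": 0, "ty": 0, "tz": 2, "wx": 0, "wy": 0, "wz": 0, "gripper": 0.25}, {"tx": 0, "ty": 0, "tz": 3, "wx": 0, "wy": 0, "wz": 0, "gripper": 0.25}, {"tx": 0, "ty": 0, "tz": 3, "wx": 0, "wy": 0, "wz": 0, "gripper": 0.25}, {"tx": 0, "ty": 0, "tz": 3, "wx": 0, "wy": 0, "wz": 0, "gripper": 0.25}])

```text
time: 19.42
position: [0.5356, 0.1293, 0.0463]
tool_rot: [0.237, 3.132, 0.0]
ft_force: [-1.4, -0.4, 2.4]
grip_width: 0.412
grip_force: 29.8
```

Emit:
jog_arm(increments=[{"tx": 0, "ty": 0, "tz": 0, "wx": 0, "wy": 0, "wz": 0, "gripper": 0.6}, {"tx": 0, "ty": 0, "tz": 0, "wx": 0, "wy": 0, "wz": 0, "gripper": 0.62}, {"tx": 0, "ty": 0, "tz": 0, "wx": 0, "wy": 0, "wz": 0, "gripper": 0.62}, {"tx": 0, "ty": 0, "tz": -20, "wx": 0, "wy": 0, "wz": 0, "gripper": 0.62}, {"tx": 0, "ty": 0, "tz": -50, "wx": 0, "wy": 0, "wz": 0, "gripper": 0.62}])

```text
time: 19.83
position: [0.5325, 0.1285, 0.0933]
tool_rot: [-0.236, -3.126, 0.005]
ft_force: [0.7, -0.1, 0.1]
grip_width: 0.609
grip_force: 0.0
```

Emit:
jog_arm(increments=[{"tx": 0, "ty": 0, "tz": -40, "wx": 0, "wy": 0, "wz": 0, "gripper": 0.62}, {"tx": 0, "ty": 0, "tz": -80, "wx": 0, "wy": 0, "wz": 0, "gripper": 0.7}, {"tx": 0, "ty": 0, "tz": -100, "wx": 0, "wy": 0, "wz": 0, "gripper": 0.9}, {"tx": 0, "ty": 0, "tz": -100, "wx": 0, "wy": 0, "wz": 0, "gripper": 0.9}, {"tx": 0, "ty": 0, "tz": -100, "wx": 0, "wy": 0, "wz": 0, "gripper": 0.9}])

```text
time: 20.25
position: [0.536, 0.1294, 0.1972]
tool_rot: [0.237, 3.13, 0.002]
ft_force: [-0.7, -0.4, -1.1]
grip_width: 0.837
grip_force: 0.0
```

```bash
python3 plan.py 478,349,190,95 478,349,110,95
python3 - <<'E'
from h import *
for n in('top','side'):
    im=vision.get_image(n)
    for t,z in(('nipple_a_center',.054),('tin_center',.032)):
        for d in vision.spot_in(n,t)[:2]:
            b=d['bbox'];print(n,t,np.round(b),round(d['conf'],2),ray(im,(b[0]+b[2])/2,(b[1]+b[3])/2,z).round(3))
print(proj(im,[.478,.349,.032]))
h=cv2.cvtColor(im['color'],cv2.COLOR_BGR2HSV);m=cv2.inRange(h,(22,90,120),(35,255,255))
n_,l,st,c=cv2.connectedComponentsWithStats(m)
print([(st[i].tolist(),c[i].round(1).tolist(),ray(im,*c[i],.044)[:2].round(4)) for i in range(1,n_) if st[i][4]>40])
E
```

```text
t 20.2 pos [536.  129.4 197.2] th 81.4 tilt 0.16 grip 0.837 F [-0.7 -0.4 -1.1] gf 0.0 q [-0.59  0.12  0.33  1.75 -0.04  1.27  1.17]
478,349,190,95 t [90.4, 208.4, 7.3] w [0.001, 0.003, -0.238] rows>=5.4
478,349,110,95 t [0.0, 0.0, 80.0] w [0.0, 0.0, 0.0] rows>=1.9
top nipple_a_center [318. 184. 378. 278.] 0.7 [ 0.43  -0.156  0.054]
top tin_center [148. 211. 169. 234.] 0.88 [0.476 0.349 0.032]
top tin_center [317. 181. 379. 275.] 0.19 [ 0.438 -0.162  0.032]
side tin_center [277. 255. 305. 284.] 0.7 [0.481 0.348 0.032]
[[292.71693251 269.75316191]]
[([329, 163, 11, 21, 54], [333.8, 171.2], array([ 0.3168, -0.1127])), ([309, 181, 8, 18, 50], [312.6, 188.1], array([0.397 , 0.0059])), ([303, 197, 11, 16, 43], [308.3, 205.5], array([0.4205, 0.1069])), ([335, 199, 10, 14, 42], [338.6, 206.6], array([0.3443, 0.1128])), ([302, 221, 9, 24, 62], [306.6, 231.9], array([0.4381, 0.2303])), ([317, 223, 16, 26, 71], [325.2, 233.2], array([0.397 , 0.2354])), ([353, 237, 26, 54, 271], [365.8, 265.4], array([0.3358, 0.35  ])), ([256, 240, 14, 9, 47], [261.9, 243.6], array([0.5391, 0.2764])), ([366, 240, 15, 26, 65], [372.9, 252.1], array([0.31  , 0.3061])), ([307, 246, 11, 27, 60], [312.6, 258.5], array([0.4368, 0.3284])), ([256, 249, 15, 25, 88], [262.1, 260.0], array([0.5387, 0.3337])), ([337, 250, 22, 42, 255], [346.9, 270.9], array([0.3761, 0.3669])), ([283, 260, 21, 13, 177], [293.0, 265.8], array([0.4782, 0.352 ])), ([259, 268, 11, 25, 52], [261.9, 281.2], array([0.5391, 0.3977])), ([317, 275, 9, 18, 44], [321.1, 284.4], array([0.4309, 0.4057]))]
```

Emit:
jog_arm(increments=[{"tx": 90, "ty": 208, "tz": 7, "wx": 0, "wy": 0, "wz": -0.24, "gripper": 0.9}, {"tx": 90, "ty": 208, "tz": 7, "wx": 0, "wy": 0, "wz": -0.24, "gripper": 0.9}, {"tx": 90, "ty": 208, "tz": 7, "wx": 0, "wy": 0, "wz": -0.24, "gripper": 0.9}, {"tx": 90, "ty": 208, "tz": 7, "wx": 0, "wy": 0, "wz": -0.24, "gripper": 0.9}, {"tx": 90, "ty": 208, "tz": 7, "wx": 0, "wy": 0, "wz": -0.24, "gripper": 0.9}])

```text
time: 20.97
position: [0.4812, 0.3321, 0.1887]
tool_rot: [0.139, -3.138, 0.001]
ft_force: [1.5, -0.5, -0.4]
grip_width: 0.9
grip_force: 0.0
```

Emit:
jog_arm(increments=[{"tx": 0, "ty": 0, "tz": 0, "wx": 0, "wy": 0, "wz": 0, "gripper": 0.9}, {"tx": 0, "ty": 0, "tz": 30, "wx": 0, "wy": 0, "wz": 0, "gripper": 0.9}, {"tx": 0, "ty": 0, "tz": 70, "wx": 0, "wy": 0, "wz": 0, "gripper": 0.9}, {"tx": 0, "ty": 0, "tz": 100, "wx": 0, "wy": 0, "wz": 0, "gripper": 0.9}, {"tx": 0, "ty": 0, "tz": 100, "wx": 0, "wy": 0, "wz": 0, "gripper": 0.9}])

```text
time: 21.38
position: [0.4776, 0.3271, 0.082]
tool_rot: [0.14, -3.128, 0.013]
ft_force: [-1.1, -0.7, -2.1]
grip_width: 0.9
grip_force: 0.0
```

```bash
python3 plan.py 478,349,32,95
python3 - <<'E'
from h import *
im=vision.get_image('side')
for d in vision.spot_in('side','tin_center')[:2]:
            b=d['bbox'];print(np.round(b),round(d['conf'],2),ray(im,(b[0]+b[2])/2,(b[1]+b[3])/2,.032).round(3))
for d in vision.spot_in('side','nipple_a_center')[:2]:
            b=d['bbox'];print(np.round(b),round(d['conf'],2),ray(im,(b[0]+b[2])/2,(b[1]+b[3])/2,.054).round(3))
E
```

```text
t 21.4 pos [477.6 327.1  82. ] th 95.1 tilt 0.78 grip 0.900 F [-1.1 -0.7 -2.1] gf 0.0 q [-0.79  0.29  0.17  1.79 -0.05  1.08  1.06]
478,349,32,95 t [-2.9, 22.2, 49.8] w [-0.008, -0.011, 0.002] rows>=1.3
[277. 258. 307. 283.] 0.89 [0.479 0.351 0.032]
```

Emit:
jog_arm(increments=[{"tx": -2, "ty": 22, "tz": 0, "wx": 0, "wy": 0, "wz": 0, "gripper": 0.9}, {"tx": -2, "ty": 22, "tz": 0, "wx": 0, "wy": 0, "wz": 0, "gripper": 0.9}, {"tx": -2, "ty": 22, "tz": 0, "wx": 0, "wy": 0, "wz": 0, "gripper": 0.9}, {"tx": -2, "ty": 22, "tz": 0, "wx": 0, "wy": 0, "wz": 0, "gripper": 0.9}, {"tx": -2, "ty": 22, "tz": 0, "wx": 0, "wy": 0, "wz": 0, "gripper": 0.9}])

```text
time: 21.95
position: [0.4832, 0.3523, 0.0908]
tool_rot: [-0.139, 3.137, 0.001]
ft_force: [0.6, -0.2, -0.2]
grip_width: 0.898
grip_force: 0.0
```

```bash
python3 plan.py 478,349,32,95
```

```text
t 21.9 pos [483.2 352.3  90.8] th 95.1 tilt 0.11 grip 0.898 F [ 0.6 -0.2 -0.2] gf 0.0 q [-0.81  0.31  0.16  1.75 -0.05  1.09  1.03]
478,349,32,95 t [5.5, -2.8, 58.8] w [0.001, 0.002, 0.001] rows>=1.4
```

Emit:
jog_arm(increments=[{"tx": 5, "ty": -2, "tz": 15, "wx": 0, "wy": 0, "wz": 0, "gripper": 0.9}, {"tx": 5, "ty": -2, "tz": 35, "wx": 0, "wy": 0, "wz": 0, "gripper": 0.9}, {"tx": 5, "ty": -2, "tz": 50, "wx": 0, "wy": 0, "wz": 0, "gripper": 0.9}, {"tx": 5, "ty": -2, "tz": 58, "wx": 0, "wy": 0, "wz": 0, "gripper": 0.9}, {"tx": 5, "ty": -2, "tz": 58, "wx": 0, "wy": 0, "wz": 0, "gripper": 0.8}], grip_force=25)

```text
time: 22.37
position: [0.4766, 0.3488, 0.0299]
tool_rot: [0.139, -3.136, 0.004]
ft_force: [-1.2, -0.2, -0.2]
grip_width: 0.875
grip_force: 0.0
```

Emit:
jog_arm(increments=[{"tx": 0, "ty": 0, "tz": 0, "wx": 0, "wy": 0, "wz": 0, "gripper": 0.5}, {"tx": 0, "ty": 0, "tz": 0, "wx": 0, "wy": 0, "wz": 0, "gripper": 0.5}, {"tx": 0, "ty": 0, "tz": 0, "wx": 0, "wy": 0, "wz": 0, "gripper": 0.5}, {"tx": 0, "ty": 0, "tz": 0, "wx": 0, "wy": 0, "wz": 0, "gripper": 0.5}, {"tx": 0, "ty": 0, "tz": 0, "wx": 0, "wy": 0, "wz": 0, "gripper": 0.5}])

```text
time: 22.78
position: [0.4783, 0.3509, 0.0328]
tool_rot: [-0.14, 3.137, 0.002]
ft_force: [0.1, -0.6, 3.9]
grip_width: 0.637
grip_force: 25.0
```

Emit:
jog_arm(increments=[{"tx": 0, "ty": 0, "tz": -15, "wx": 0, "wy": 0, "wz": 0, "gripper": 0.5}, {"tx": 0, "ty": 0, "tz": -40, "wx": 0, "wy": 0, "wz": 0, "gripper": 0.5}, {"tx": 0, "ty": 0, "tz": -40, "wx": 0, "wy": 0, "wz": 0, "gripper": 0.5}, {"tx": 0, "ty": 0, "tz": -40, "wx": 0, "wy": 0, "wz": 0, "gripper": 0.5}, {"tx": 0, "ty": 0, "tz": -40, "wx": 0, "wy": 0, "wz": 0, "gripper": 0.5}])

```text
time: 23.2
position: [0.4771, 0.35, 0.071]
tool_rot: [0.14, -3.138, 0.0]
ft_force: [-1.2, 0.8, -2.3]
grip_width: 0.635
grip_force: 25.0
```

```bash
python3 plan.py 478,349,160,95 520,150,160,85 521,40,160,81.4
```

```text
t 23.2 pos [477.1 350.   71. ] th 95.1 tilt 0.03 grip 0.635 F [-1.2  0.8 -2.3] gf 25.0 q [-0.81  0.32  0.16  1.78 -0.06  1.05  1.03]
478,349,160,95 t [-0.8, -1.1, -89.0] w [-0.0, -0.001, 0.002] rows>=2.1
520,150,160,85 t [-24.5, -201.9, 0.0] w [0.0, 0.0, 0.175] rows>=4.9
521,40,160,81.4 t [-10.6, -109.5, 0.0] w [0.0, 0.0, 0.063] rows>=2.6
```

Emit:
jog_arm(increments=[{"tx": 0, "ty": 0, "tz": -40, "wx": 0, "wy": 0, "wz": 0, "gripper": 0.5}, {"tx": 0, "ty": 0, "tz": -80, "wx": 0, "wy": 0, "wz": 0, "gripper": 0.5}, {"tx": 0, "ty": 0, "tz": -95, "wx": 0, "wy": 0, "wz": 0, "gripper": 0.5}, {"tx": 0, "ty": 0, "tz": -95, "wx": 0, "wy": 0, "wz": 0, "gripper": 0.5}, {"tx": 0, "ty": 0, "tz": -95, "wx": 0, "wy": 0, "wz": 0, "gripper": 0.5}])

```text
time: 23.62
position: [0.4773, 0.3502, 0.1661]
tool_rot: [0.14, -3.138, 0.0]
ft_force: [-0.8, -0.7, -2.7]
grip_width: 0.631
grip_force: 25.0
```

Emit:
jog_arm(increments=[{"tx": -5, "ty": -40, "tz": 0, "wx": 0, "wy": 0, "wz": 0.035, "gripper": 0.5}, {"tx": -10, "ty": -80, "tz": 0, "wx": 0, "wy": 0, "wz": 0.07, "gripper": 0.5}, {"tx": -15, "ty": -120, "tz": 0, "wx": 0, "wy": 0, "wz": 0.105, "gripper": 0.5}, {"tx": -20, "ty": -160, "tz": 0, "wx": 0, "wy": 0, "wz": 0.14, "gripper": 0.5}, {"tx": -24, "ty": -200, "tz": 0, "wx": 0, "wy": 0, "wz": 0.175, "gripper": 0.5}])

```text
time: 24.03
position: [0.5176, 0.1508, 0.1635]
tool_rot: [-0.137, -3.134, 0.004]
ft_force: [1.2, -0.0, -1.2]
grip_width: 0.641
grip_force: 25.0
```

Emit:
jog_arm(increments=[{"tx": -3, "ty": -35, "tz": 0, "wx": 0, "wy": 0, "wz": 0.063, "gripper": 0.5}, {"tx": -7, "ty": -70, "tz": 0, "wx": 0, "wy": 0, "wz": 0.063, "gripper": 0.5}, {"tx": -10, "ty": -105, "tz": 0, "wx": 0, "wy": 0, "wz": 0.063, "gripper": 0.5}, {"tx": -10, "ty": -105, "tz": 0, "wx": 0, "wy": 0, "wz": 0.063, "gripper": 0.5}, {"tx": -10, "ty": -105, "tz": 0, "wx": 0, "wy": 0, "wz": 0.063, "gripper": 0.5}])

```text
time: 24.45
position: [0.5185, 0.0448, 0.164]
tool_rot: [-0.242, -3.128, 0.003]
ft_force: [-0.2, 0.5, -1.2]
grip_width: 0.636
grip_force: 25.0
```

```bash
python3 plan.py 521,37,43,81.4
```

```text
t 24.4 pos [518.5  44.8 164. ] th 81.2 tilt 0.26 grip 0.636 F [-0.2  0.5 -1.2] gf 25.0 q [-0.51  0.08  0.4   1.86 -0.03  1.21  1.31]
521,37,43,81.4 t [-4.1, -7.1, 121.0] w [-0.002, -0.004, -0.004] rows>=2.9
```

Emit:
jog_arm(increments=[{"tx": -4, "ty": -7, "tz": 25, "wx": 0, "wy": 0, "wz": 0, "gripper": 0.5}, {"tx": -4, "ty": -7, "tz": 60, "wx": 0, "wy": 0, "wz": 0, "gripper": 0.5}, {"tx": -4, "ty": -7, "tz": 90, "wx": 0, "wy": 0, "wz": 0, "gripper": 0.5}, {"tx": -4, "ty": -7, "tz": 112, "wx": 0, "wy": 0, "wz": 0, "gripper": 0.5}, {"tx": -4, "ty": -7, "tz": 120, "wx": 0, "wy": 0, "wz": 0, "gripper": 0.5}])

```text
time: 24.87
position: [0.5186, 0.0413, 0.0412]
tool_rot: [-0.229, -3.124, 0.004]
ft_force: [-0.4, -0.3, -1.4]
grip_width: 0.636
grip_force: 25.0
```

Emit:
jog_arm(increments=[{"tx": 0, "ty": 0, "tz": 0, "wx": 0, "wy": 0, "wz": 0, "gripper": 0.5}, {"tx": 0, "ty": 0, "tz": 0, "wx": 0, "wy": 0, "wz": 0, "gripper": 0.5}, {"tx": 0, "ty": 0, "tz": 0, "wx": 0, "wy": 0, "wz": 0, "gripper": 0.5}, {"tx": 0, "ty": 0, "tz": 0, "wx": 0, "wy": 0, "wz": 0, "gripper": 0.5}, {"tx": 0, "ty": 0, "tz": 0, "wx": 0, "wy": 0, "wz": 0, "gripper": 0.5}])

```text
time: 25.28
position: [0.5242, 0.0405, 0.0479]
tool_rot: [0.233, 3.13, 0.002]
ft_force: [-0.1, 1.6, -1.3]
grip_width: 0.642
grip_force: 25.0
```

Emit:
jog_arm(increments=[{"tx": 0, "ty": 0, "tz": 2, "wx": 0, "wy": 0, "wz": 0, "gripper": 0.5}, {"tx": 0, "ty": 0, "tz": 4, "wx": 0, "wy": 0, "wz": 0, "gripper": 0.5}, {"tx": 0, "ty": 0, "tz": 6, "wx": 0, "wy": 0, "wz": 0, "gripper": 0.5}, {"tx": 0, "ty": 0, "tz": 8, "wx": 0, "wy": 0, "wz": 0, "gripper": 0.5}, {"tx": 0, "ty": 0, "tz": 8, "wx": 0, "wy": 0, "wz": 0, "gripper": 0.5}])

```text
time: 25.7
position: [0.5231, 0.0402, 0.0384]
tool_rot: [-0.233, -3.133, 0.0]
ft_force: [-0.2, 0.0, -2.0]
grip_width: 0.635
grip_force: 25.0
```

Emit:
jog_arm(increments=[{"tx": 0, "ty": 0, "tz": 0, "wx": 0, "wy": 0, "wz": 0, "gripper": 0.5}, {"tx": 0, "ty": 0, "tz": 0, "wx": 0, "wy": 0, "wz": 0, "gripper": 0.5}, {"tx": 0, "ty": 0, "tz": 0, "wx": 0, "wy": 0, "wz": 0, "gripper": 0.75}, {"tx": 0, "ty": 0, "tz": 0, "wx": 0, "wy": 0, "wz": 0, "gripper": 0.78}, {"tx": 0, "ty": 0, "tz": 0, "wx": 0, "wy": 0, "wz": 0, "gripper": 0.78}])

```text
time: 26.12
position: [0.5232, 0.0402, 0.0386]
tool_rot: [0.234, 3.133, 0.0]
ft_force: [0.3, 0.4, 0.0]
grip_width: 0.751
grip_force: 0.0
```

Emit:
jog_arm(increments=[{"tx": 0, "ty": 0, "tz": -30, "wx": 0, "wy": 0, "wz": 0, "gripper": 0.78}, {"tx": 0, "ty": 0, "tz": -70, "wx": 0, "wy": 0, "wz": 0, "gripper": 0.78}, {"tx": 0, "ty": 0, "tz": -110, "wx": 0, "wy": 0, "wz": 0, "gripper": 0.5}, {"tx": 0, "ty": 0, "tz": -150, "wx": 0, "wy": 0, "wz": 0, "gripper": 0.5}, {"tx": 0, "ty": 0, "tz": -160, "wx": 0, "wy": 0, "wz": 0, "gripper": 0.5}])

```text
time: 26.53
position: [0.5266, 0.0404, 0.2056]
tool_rot: [0.233, 3.123, 0.006]
ft_force: [1.8, -0.4, -0.1]
grip_width: 0.633
grip_force: 0.0
```

```bash
python3 plan.py 480,120,230,20 440,-60,230,-30 434,-157,200,-86
python3 - <<'E'
from h import *
im=vision.get_image('side');crop(im,(215,120,345,240),3,'pics/c9.png')
for t,z in(('nipple_a_center',.054),('tin_center',.036),('gauge',.06),('jar_center',.05)):
    for d in vision.spot_in('side',t)[:2]:
            b=d['bbox'];print(t,np.round(b),round(d['conf'],2),ray(im,(b[0]+b[2])/2,(b[1]+b[3])/2,z).round(3))
E
```

```text
t 26.5 pos [526.6  40.4 205.6] th 81.5 tilt 0.62 grip 0.633 F [ 1.8 -0.4 -0.1] gf 0.0 q [-0.51  0.06  0.41  1.8  -0.03  1.28  1.32]
480,120,230,20 t [57.6, 71.9, -24.7] w [0.009, 0.007, 1.073] rows>=8.6
440,-60,230,-30 t [-155.5, -99.2, 0.0] w [0.0, 0.0, 0.873] rows>=7.0
434,-157,200,-86 t [-87.0, 43.3, 30.0] w [0.0, 0.0, 0.977] rows>=7.8
nipple_a_center [232. 125. 246. 165.] 0.32 [ 0.621 -0.327  0.054]
tin_center [257. 187. 277. 198.] 0.5 [0.525 0.017 0.036]
gauge [330. 212. 356. 251.] 0.87 [0.362 0.253 0.06 ]
jar_center [327. 213. 356. 252.] 0.56 [0.362 0.241 0.05 ]
```

View pics/c9.png

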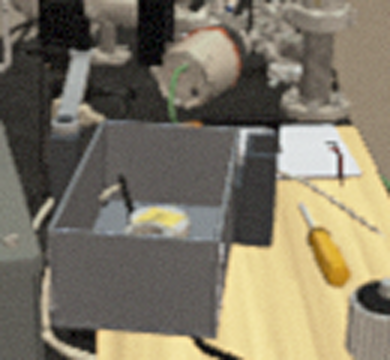

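Tin stands in the tray (160,222); the nipple is hidden behind the end wall. Now measure the cover, after moving nearer its height but out of view.

Run:
```python
from h import *
im=vision.get_image('top');crop(im,(190,140,390,290),4,'pics/c10.png')
for t in('cover','cover_handle','keeper_bar'):
    for d in vision.spot_in('top',t)[:2]:print(t,np.round(d['bbox'],1),d['conf'])
g=cv2.cvtColor(im['color'],cv2.COLOR_BGR2GRAY)
```

```text
cover [322.3 187.1 377.1 278.7] 0.65
cover [212.7 150.6 379.  225.2] 0.26
cover_handle [323.9 185.5 377.1 276.4] 0.7
keeper_bar [321.8 155.  375.6 165.4] 0.58
```

View pics/c10.png

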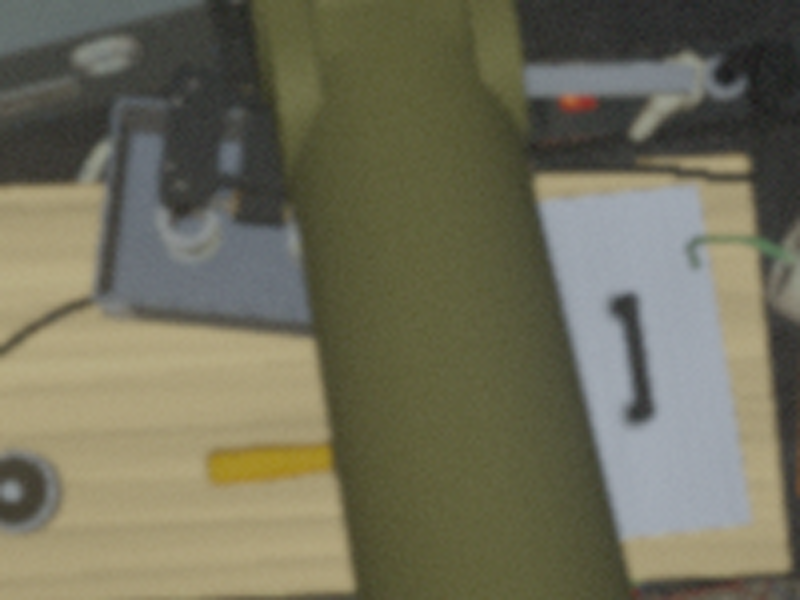

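Bar is out (peg (730,75)), nipple stands in the tray (190,230), handle runs (630,297)–(640,415).

```bash
python3 - <<'E'
from h import *
im=vision.get_image('top');q=lambda u,v:((u+.5)/4+189.5,(v+.5)/4+139.5)
g=cv2.cvtColor(im['color'],cv2.COLOR_BGR2GRAY)
sub=g[205:255,335:362];m=sub<90;ys,xs=np.nonzero(m);pts=np.c_[xs+335,ys+205].astype(np.float32)
r=cv2.minAreaRect(pts);print(r,pts.mean(0))
c=ray(im,*r[0],.066)[:2];print('handle c',c.round(4),ray(im,*pts.mean(0),.066)[:2].round(4))
e0,e1=[ray(im,*p,.066)[:2] for p in(q(629,297),q(641,413))];print(e0,e1,np.degrees(np.arctan2(*(e0-e1)[::-1])))
# PCA angle in world
W=np.array([ray(im,*p,.066)[:2] for p in pts]);u,s,v=np.linalg.svd(W-W.mean(0));print(np.degrees(np.arctan2(v[0,1],v[0,0])))
for p in((698,185),(750,523)):print(ray(im,*q(*p),.032)[:2].round(4))
p1,p2=[ray(im,*q(*p),.032)[:2] for p in((698,185),(750,523))];print(np.linalg.norm(p1-p2),np.degrees(np.arctan2(*(p1-p2)[::-1])))
mid=(p1+p2)/2;d=(p1-p2)/np.linalg.norm(p1-p2);print('c',mid+.067*np.array([-d[1],d[0]]))
print('nip',ray(im,*q(192,232),.084)[:2].round(4),'peg',ray(im,*q(730,75),.163)[:2].round(4))
E
python3 plan.py 434,-157,220,93.7
```

```text
((343.5, 234.0), (40.0, 17.0), 90.0) [345.15723 233.66667]
handle c [ 0.4201 -0.1413] [ 0.4208 -0.1457]
[ 0.47250992 -0.15457087] [ 0.39643045 -0.15585152] 0.9643738559600848
160.18197795006606
[ 0.5527 -0.216 ]
[ 0.3235 -0.2288]
0.22949158566105182 3.214598948589743
c [ 0.43434633 -0.15550245]
nip [0.5252 0.1304] peg [ 0.5939 -0.2074]
t 27.0 pos [522.4  40.1 197.3] th 81.5 tilt 0.13 grip 0.500 F [ 0.3  0.6 -0.3] gf 0.0 q [-0.51  0.06  0.41  1.81 -0.03  1.28  1.32]
434,-157,220,93.7 t [58.3, -208.1, -22.4] w [-0.001, -0.002, -0.213] rows>=5.2
```

Emit:
jog_arm(increments=[{"tx": 58, "ty": -208, "tz": -22, "wx": 0, "wy": 0, "wz": -0.21, "gripper": 0.5}, {"tx": 58, "ty": -208, "tz": -22, "wx": 0, "wy": 0, "wz": -0.21, "gripper": 0.5}, {"tx": 58, "ty": -208, "tz": -22, "wx": 0, "wy": 0, "wz": -0.21, "gripper": 0.5}, {"tx": 58, "ty": -208, "tz": -22, "wx": 0, "wy": 0, "wz": -0.21, "gripper": 0.5}, {"tx": 58, "ty": -208, "tz": -22, "wx": 0, "wy": 0, "wz": -0.21, "gripper": 0.5}])

```text
time: 27.45
position: [0.4371, -0.1505, 0.2194]
tool_rot: [0.097, -3.14, -0.0]
ft_force: [-0.2, -0.4, 0.4]
grip_width: 0.5
grip_force: 0.0
```

Emit:
jog_arm(increments=[{"tx": 0, "ty": 0, "tz": 0, "wx": 0, "wy": 0, "wz": 0, "gripper": 0.5}, {"tx": 0, "ty": 0, "tz": 30, "wx": 0, "wy": 0, "wz": 0, "gripper": 0.5}, {"tx": 0, "ty": 0, "tz": 70, "wx": 0, "wy": 0, "wz": 0, "gripper": 0.5}, {"tx": 0, "ty": 0, "tz": 100, "wx": 0, "wy": 0, "wz": 0, "gripper": 0.5}, {"tx": 0, "ty": 0, "tz": 100, "wx": 0, "wy": 0, "wz": 0, "gripper": 0.5}])

```text
time: 27.87
position: [0.4337, -0.1478, 0.114]
tool_rot: [0.095, -3.129, -0.002]
ft_force: [-0.9, 1.0, -0.5]
grip_width: 0.498
grip_force: 0.0
```

Emit:
jog_arm(increments=[{"tx": 0, "ty": 0, "tz": 0, "wx": 0, "wy": 0, "wz": 0, "gripper": 0.5}, {"tx": 0, "ty": 0, "tz": 0, "wx": 0, "wy": 0, "wz": 0, "gripper": 0.5}, {"tx": 0, "ty": 0, "tz": 0, "wx": 0, "wy": 0, "wz": 0, "gripper": 0.5}, {"tx": 0, "ty": 0, "tz": 0, "wx": 0, "wy": 0, "wz": 0, "gripper": 0.5}, {"tx": 0, "ty": 0, "tz": 0, "wx": 0, "wy": 0, "wz": 0, "gripper": 0.5}])

```text
time: 28.28
position: [0.4396, -0.1491, 0.1211]
tool_rot: [-0.096, 3.137, -0.0]
ft_force: [-0.3, -0.1, -0.5]
grip_width: 0.498
grip_force: 0.0
```

```bash
python3 plan.py 434.5,-156,100,93.4 434.5,-156,47,93.4
```

```text
t 28.3 pos [ 439.6 -149.1  121.1] th 93.5 tilt 0.16 grip 0.498 F [-0.3 -0.1 -0.5] gf 0.0 q [-0.33 -0.02  0.6   2.04  0.01  1.11  1.9 ]
434.5,-156,100,93.4 t [5.6, -6.6, 21.1] w [-0.0, 0.003, 0.002] rows>=0.5
434.5,-156,47,93.4 t [0.0, 0.0, 53.0] w [0.0, 0.0, 0.0] rows>=1.3
```

Emit:
jog_arm(increments=[{"tx": 5, "ty": -6.5, "tz": 15, "wx": 0, "wy": 0, "wz": 0, "gripper": 0.5}, {"tx": 5, "ty": -6.5, "tz": 30, "wx": 0, "wy": 0, "wz": 0, "gripper": 0.5}, {"tx": 5, "ty": -6.5, "tz": 50, "wx": 0, "wy": 0, "wz": 0, "gripper": 0.5}, {"tx": 5, "ty": -6.5, "tz": 65, "wx": 0, "wy": 0, "wz": 0, "gripper": 0.5}, {"tx": 5, "ty": -6.5, "tz": 74, "wx": 0, "wy": 0, "wz": 0, "gripper": 0.5}], grip_force=20)

```text
time: 28.7
position: [0.4334, -0.1556, 0.0448]
tool_rot: [0.096, -3.139, -0.0]
ft_force: [0.1, 0.8, -0.9]
grip_width: 0.5
grip_force: 0.0
```

Emit:
jog_arm(increments=[{"tx": 0, "ty": 0, "tz": 0, "wx": 0, "wy": 0, "wz": 0, "gripper": 0.3}, {"tx": 0, "ty": 0, "tz": 0, "wx": 0, "wy": 0, "wz": 0, "gripper": 0.1}, {"tx": 0, "ty": 0, "tz": 0, "wx": 0, "wy": 0, "wz": 0, "gripper": 0.05}, {"tx": 0, "ty": 0, "tz": 0, "wx": 0, "wy": 0, "wz": 0, "gripper": 0.05}, {"tx": 0, "ty": 0, "tz": 0, "wx": 0, "wy": 0, "wz": 0, "gripper": 0.05}])

```text
time: 29.12
position: [0.4347, -0.1559, 0.0465]
tool_rot: [-0.096, 3.138, 0.0]
ft_force: [-0.4, 0.3, 0.2]
grip_width: 0.206
grip_force: 0.0
```

Emit:
jog_arm(increments=[{"tx": 0, "ty": 0, "tz": 0, "wx": 0, "wy": 0, "wz": 0, "gripper": 0.05}, {"tx": 0, "ty": 0, "tz": 0, "wx": 0, "wy": 0, "wz": 0, "gripper": 0.05}, {"tx": 0, "ty": 0, "tz": 0, "wx": 0, "wy": 0, "wz": 0, "gripper": 0.05}, {"tx": 0, "ty": 0, "tz": 0, "wx": 0, "wy": 0, "wz": 0, "gripper": 0.05}, {"tx": 0, "ty": 0, "tz": 0, "wx": 0, "wy": 0, "wz": 0, "gripper": 0.05}], grip_force=50)

```text
time: 29.53
position: [0.4344, -0.1558, 0.0463]
tool_rot: [-0.096, 3.139, 0.0]
ft_force: [-1.2, 1.2, 4.2]
grip_width: 0.132
grip_force: 50.0
```

```bash
python3 plan.py 434.5,-156,240,93.4
```

```text
t 29.5 pos [ 434.4 -155.8   46.3] th 93.5 tilt 0.06 grip 0.132 F [-1.2  1.2  4.2] gf 50.0 q [-0.3   0.1   0.62  2.12 -0.07  0.94  1.99]
434.5,-156,240,93.4 t [-0.3, -0.2, -193.7] w [0.0, 0.001, 0.002] rows>=4.6
```

Emit:
jog_arm(increments=[{"tx": 0, "ty": 0, "tz": -10, "wx": 0, "wy": 0, "wz": 0, "gripper": 0.05}, {"tx": 0, "ty": 0, "tz": -40, "wx": 0, "wy": 0, "wz": 0, "gripper": 0.05}, {"tx": 0, "ty": 0, "tz": -80, "wx": 0, "wy": 0, "wz": 0, "gripper": 0.05}, {"tx": 0, "ty": 0, "tz": -120, "wx": 0, "wy": 0, "wz": 0, "gripper": 0.05}, {"tx": 0, "ty": 0, "tz": -150, "wx": 0, "wy": 0, "wz": 0, "gripper": 0.05}])

```text
time: 29.95
position: [0.4337, -0.1563, 0.1985]
tool_rot: [-0.095, 3.138, -0.001]
ft_force: [1.8, -0.9, -3.3]
grip_width: 0.132
grip_force: 50.0
```

Emit:
jog_arm(increments=[{"tx": 0, "ty": 0, "tz": -20, "wx": 0, "wy": 0, "wz": 0, "gripper": 0.05}, {"tx": 0, "ty": 0, "tz": -20, "wx": 0, "wy": 0, "wz": 0, "gripper": 0.05}, {"tx": 0, "ty": 0, "tz": -20, "wx": 0, "wy": 0, "wz": 0, "gripper": 0.05}, {"tx": 0, "ty": 0, "tz": -20, "wx": 0, "wy": 0, "wz": 0, "gripper": 0.05}, {"tx": 0, "ty": 0, "tz": -20, "wx": 0, "wy": 0, "wz": 0, "gripper": 0.05}])

```text
time: 30.37
position: [0.4323, -0.1554, 0.2135]
tool_rot: [0.096, -3.136, -0.001]
ft_force: [0.1, -0.8, -3.4]
grip_width: 0.13
grip_force: 50.0
```

```bash
python3 plan.py 455,-100,222,65 490,-20,222,33 515,40,222,5 525,69,220,-8.6
```

```text
t 30.4 pos [ 432.3 -155.4  213.5] th 93.5 tilt 0.23 grip 0.130 F [ 0.1 -0.8 -3.4] gf 50.0 q [-0.34 -0.12  0.59  1.93  0.07  1.32  1.86]
455,-100,222,65 t [-26.0, 53.9, -8.6] w [-0.0, -0.004, 0.497] rows>=4.0
490,-20,222,33 t [2.1, 87.3, 0.0] w [0.0, 0.0, 0.559] rows>=4.5
515,40,222,5 t [36.7, 53.6, 0.0] w [0.0, 0.0, 0.489] rows>=3.9
525,69,220,-8.6 t [28.0, 12.5, 2.0] w [0.0, 0.0, 0.237] rows>=1.9
```

Emit:
jog_arm(increments=[{"tx": -26, "ty": 54, "tz": -9, "wx": 0, "wy": 0, "wz": 0.5, "gripper": 0.05}, {"tx": -26, "ty": 54, "tz": -9, "wx": 0, "wy": 0, "wz": 0.5, "gripper": 0.05}, {"tx": -26, "ty": 54, "tz": -9, "wx": 0, "wy": 0, "wz": 0.5, "gripper": 0.05}, {"tx": -26, "ty": 54, "tz": -9, "wx": 0, "wy": 0, "wz": 0.5, "gripper": 0.05}, {"tx": -26, "ty": 54, "tz": -9, "wx": 0, "wy": 0, "wz": 0.5, "gripper": 0.05}])

```text
time: 30.78
position: [0.4556, -0.0999, 0.2227]
tool_rot: [-0.687, -3.062, 0.002]
ft_force: [-1.0, -1.0, -2.6]
grip_width: 0.132
grip_force: 50.0
```

Emit:
jog_arm(increments=[{"tx": 2, "ty": 87, "tz": 0, "wx": 0, "wy": 0, "wz": 0.56, "gripper": 0.05}, {"tx": 2, "ty": 87, "tz": 0, "wx": 0, "wy": 0, "wz": 0.56, "gripper": 0.05}, {"tx": 2, "ty": 87, "tz": 0, "wx": 0, "wy": 0, "wz": 0.56, "gripper": 0.05}, {"tx": 2, "ty": 87, "tz": 0, "wx": 0, "wy": 0, "wz": 0.56, "gripper": 0.05}, {"tx": 2, "ty": 87, "tz": 0, "wx": 0, "wy": 0, "wz": 0.56, "gripper": 0.05}])

```text
time: 31.2
position: [0.491, -0.0199, 0.2229]
tool_rot: [-1.504, -2.755, 0.004]
ft_force: [-0.4, -1.5, -3.3]
grip_width: 0.132
grip_force: 50.0
```

Emit:
jog_arm(increments=[{"tx": 37, "ty": 54, "tz": 0, "wx": 0, "wy": 0, "wz": 0.49, "gripper": 0.05}, {"tx": 37, "ty": 54, "tz": 0, "wx": 0, "wy": 0, "wz": 0.49, "gripper": 0.05}, {"tx": 37, "ty": 54, "tz": 0, "wx": 0, "wy": 0, "wz": 0.49, "gripper": 0.05}, {"tx": 37, "ty": 54, "tz": 0, "wx": 0, "wy": 0, "wz": 0.49, "gripper": 0.05}, {"tx": 37, "ty": 54, "tz": 0, "wx": 0, "wy": 0, "wz": 0.49, "gripper": 0.05}])

```text
time: 31.62
position: [0.5164, 0.0396, 0.223]
tool_rot: [-2.127, -2.31, 0.004]
ft_force: [0.0, -1.2, -3.5]
grip_width: 0.128
grip_force: 50.0
```

Emit:
jog_arm(increments=[{"tx": 28, "ty": 12, "tz": 0, "wx": 0, "wy": 0, "wz": 0.237, "gripper": 0.05}, {"tx": 28, "ty": 12, "tz": 0, "wx": 0, "wy": 0, "wz": 0.237, "gripper": 0.05}, {"tx": 28, "ty": 12, "tz": 0, "wx": 0, "wy": 0, "wz": 0.237, "gripper": 0.05}, {"tx": 28, "ty": 12, "tz": 0, "wx": 0, "wy": 0, "wz": 0.237, "gripper": 0.05}, {"tx": 28, "ty": 12, "tz": 0, "wx": 0, "wy": 0, "wz": 0.237, "gripper": 0.05}])

```text
time: 32.03
position: [0.5263, 0.0672, 0.2241]
tool_rot: [-2.383, -2.047, 0.002]
ft_force: [-0.4, -0.3, -2.8]
grip_width: 0.132
grip_force: 50.0
```

```bash
python3 plan.py 525.7,69.7,160,-8.6
python3 - <<'E'
from h import *
im=vision.get_image('side');crop(im,(190,50,370,240),3,'pics/c11.png')
E
```

```text
t 32.0 pos [526.3  67.2 224.1] th -8.7 tilt 0.07 grip 0.132 F [-0.4 -0.3 -2.8] gf 50.0 q [-0.5   0.06  0.34  1.76 -0.02  1.33 -0.31]
525.7,69.7,160,-8.6 t [2.4, -0.9, 64.1] w [-0.001, 0.001, -0.002] rows>=1.5
```

View pics/c11.png

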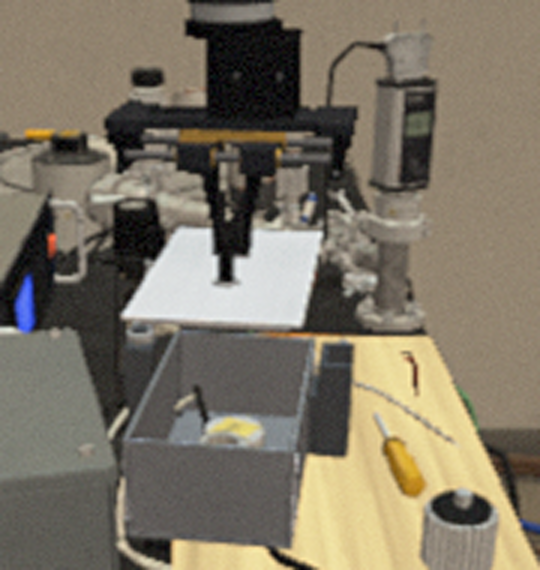

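Side view: the cover hangs level over the tray, well aligned (plate (122,318)–(322,232), rim (128,440)–(313,338)). That was the last allowed picture; from here I go by numbers.

Run:
```python
from h import *
S=vision.get_image('side');q=lambda u,v:((u+.5)/3+189.5,(v+.5)/3+49.5)
rz=lambda a:np.array([[np.cos(a),-np.sin(a)],[np.sin(a),np.cos(a)]])
L=[(.067,.116),(-.067,.116),(-.067,-.116),(.067,-.116)]
for n,z,c in(('cover',.2098,[(122,318),(305,327),(322,232),(178,228)]),('tray',.108,[(128,440),(300,447),(313,338),(180,332)])):
    f=lambda p:np.ravel([proj(S,np.r_[rz(p[2])@l+p[:2],z])[0]-q(*u) for l,u in zip(L,c)])
    o=least_squares(f,[.525,.07,-.15]);print(n,o.x.round(4),o.fun.round(1))
```

```text
cover [ 0.5255  0.0756 -0.1416] [-0.1 -0.1  0.1 -0.1  0.4  0.3 -0.4 -0.1]
tray [ 0.5265  0.0716 -0.1315] [-0.2 -0.2  0.3  0.9  1.1 -0.7 -1.2 -0.9]
```

Emit:
jog_arm(increments=[{"tx": 2, "ty": 0, "tz": 20, "wx": 0, "wy": 0, "wz": 0, "gripper": 0.05}, {"tx": 2, "ty": 0, "tz": 40, "wx": 0, "wy": 0, "wz": 0, "gripper": 0.05}, {"tx": 2, "ty": 0, "tz": 55, "wx": 0, "wy": 0, "wz": 0, "gripper": 0.05}, {"tx": 2, "ty": 0, "tz": 63, "wx": 0, "wy": 0, "wz": 0, "gripper": 0.05}, {"tx": 2, "ty": 0, "tz": 63, "wx": 0, "wy": 0, "wz": 0, "gripper": 0.05}])

```text
time: 32.55
position: [0.5256, 0.0698, 0.1598]
tool_rot: [-2.385, -2.043, 0.005]
ft_force: [-1.0, -0.2, -4.5]
grip_width: 0.132
grip_force: 50.0
```

Emit:
jog_arm(increments=[{"tx": 0, "ty": 0, "tz": 0, "wx": 0, "wy": 0, "wz": 0, "gripper": 0.05}, {"tx": 0, "ty": 0, "tz": 0, "wx": 0, "wy": 0, "wz": 0, "gripper": 0.05}, {"tx": 0, "ty": 0, "tz": 0, "wx": 0, "wy": 0, "wz": 0, "gripper": 0.05}, {"tx": 0, "ty": 0, "tz": 0, "wx": 0, "wy": 0, "wz": 0, "gripper": 0.05}, {"tx": 0, "ty": 0, "tz": 0, "wx": 0, "wy": 0, "wz": 0, "gripper": 0.05}])

```text
time: 32.97
position: [0.5274, 0.0706, 0.1624]
tool_rot: [2.386, 2.043, 0.002]
ft_force: [-0.1, 0.0, -4.0]
grip_width: 0.133
grip_force: 50.0
```

```bash
cat > edge.py <<'E'
from h import *
s=ctrl.get_state();p=np.array(s['position']);Rm=R.from_rotvec(s['tool_rot']).as_matrix()
a=np.arctan2(Rm[1,1],Rm[0,1]);z=p[2]-.0193+.005;print('pose',p.round(4),np.degrees(a).round(2),'ztop',round(z,4))
ex=np.array([np.cos(a),np.sin(a)]);ey=np.array([-ex[1],ex[0]])
for cam in('top','side'):
    im=vision.get_image(cam);g=cv2.GaussianBlur(cv2.cvtColor(im['color'],cv2.COLOR_BGR2GRAY),(0,0),.7).astype(np.float32)
    for name,fix,var,lo,hi,step in(('y+',ex,ey,-.055,.055,.022),('x-',ey,ex,-.1,.1,.04),('x+',ey,ex,-.1,.1,.04),('y-',ex,ey,-.055,.055,.022)):
        sg=1 if '+' in name else -1;H=.116 if 'y' in name else .067;out=[]
        for t in np.arange(lo,hi+1e-6,step):
            d=np.arange(-.025,.0251,.001)
            P=np.array([np.r_[p[:2]+fix*t+var*sg*(H+k),z] for k in d]);uv=proj(im,P).astype(np.float32)
            v=cv2.remap(g,uv[:,0],uv[:,1],cv2.INTER_LINEAR).ravel();gr=np.gradient(v);i=np.argmin(gr)
            out.append((round(d[i]*1e3),int(v[max(0,i-5)]),int(v[min(50,i+5)])))
        print(cam,name,out)
E
python3 edge.py
```

```text
pose [0.5274 0.0706 0.1624] -8.87 ztop 0.1481
top y+ [(20, 164, 164), (-1, 165, 156), (-3, 166, 150), (10, 131, 62), (0, 159, 65), (0, 159, 73)]
top x- [(10, 81, 83), (-25, 88, 88), (2, 87, 86), (-18, 76, 71), (1, 156, 92), (1, 161, 123)]
top x+ [(1, 151, 57), (5, 72, 72), (-15, 88, 86), (-20, 85, 85), (-22, 146, 102), (0, 158, 75)]
top y- [(-25, 83, 79), (20, 156, 151), (9, 155, 150), (-1, 159, 154), (2, 155, 87), (1, 154, 63)]
side y+ [(5, 207, 133), (8, 197, 110), (9, 189, 107), (5, 214, 138), (8, 197, 109), (8, 199, 90)]
side x- [(1, 216, 47), (2, 211, 43), (0, 220, 127), (10, 160, 73), (1, 220, 107), (2, 214, 82)]
side x+ [(-2, 217, 61), (-1, 215, 47), (-1, 215, 129), (-1, 223, 105), (0, 209, 56), (-2, 223, 48)]
side y- [(-2, 178, 102), (-3, 173, 121), (-8, 208, 162), (6, 28, 24), (-21, 165, 101), (-1, 173, 79)]
```

Run:
```python
from h import *
im=vision.get_image('top');c=cv2.imread('pics/top1.png')
g=cv2.GaussianBlur(cv2.cvtColor(c,cv2.COLOR_BGR2GRAY),(0,0),1.5).astype(np.float32)
p=np.array([.5257,.0697]);a=-.1498;ex=np.array([np.cos(a),np.sin(a)]);ey=np.array([-ex[1],ex[0]])
for name,fix,var,ts in(('y+',ex,ey,(-.06,-.04,-.02,0,.02,.04)),('y-',ex,ey,(-.06,-.045,-.03,-.015,0,.015)),('x+',ey,ex,(-.03,0,.03,.06,.09,.11)),('x-',ey,ex,(-.03,0,.03,.06,.09,.11))):
    sg=1 if '+' in name else -1;H=.116 if 'y' in name else .067
    d=np.arange(-.016,.0161,.002);acc=[]
    for t in ts:
        uv=proj(im,np.array([np.r_[p+fix*t+var*sg*(H+k),.108] for k in d]));uv=((uv-[134.5,149.5])*3.1-.5).astype(np.float32)
        acc.append(cv2.remap(g,uv[:,0],uv[:,1],cv2.INTER_LINEAR).ravel().astype(int))
    print(name);print(np.array(acc))
```

```text
y+
[[109 108 104  99  94  93  97 105 116 127 138 146 152 157 159 160 160]
 [104  99  89  78  71  73  85 103 122 139 149 155 157 158 157 157 157]
 [103  98  86  75  69  72  85 103 121 135 144 150 152 152 153 153 152]
 [102  96  86  74  66  69  81  98 115 129 138 144 147 148 149 149 151]
 [104  97  86  74  65  66  75  84  88  90  94 108 125 133 130 119 101]
 [105  99  88  75  65  65  73  84  95 100  99  91  78  65  56  52  51]]
y-
[[111 107 100  97 100 109 121 136 149 156 159 159 159 159 159 159 159]
 [107 100  90  82  84  99 118 136 147 153 154 155 155 155 154 154 155]
 [107  99  88  81  84  99 116 130 140 150 153 153 153 153 153 153 152]
 [107 100  91  83  85 100 121 140 152 157 158 159 158 159 159 157 156]
 [105  97  88  81  85  99 117 134 145 152 155 155 154 151 149 148 148]
 [105  99  88  80  83  97 114 127 137 142 144 142 142 143 144 145 146]]
x+
[[ 77  75  72  72  73  74  75  82  91  91  83  69  57  50  48  49  52]
 [ 76  74  74  74  74  74  76  86 103 115 116 102  80  59  49  49  56]
 [ 76  72  71  72  73  73  76  84  95 102  98  84  72  75  92 111 118]
 [ 75  72  72  72  72  74  78  83  91  98 109 120 121 108  87  65  51]
 [ 77  73  72  72  74  75  78  83  87  84  73  62  56  55  56  59  62]
 [ 64  66  70  72  72  74  80  86  88  82  72  67  65  63  63  64  63]]
x-
[[110 110 110 108 107 105  98  90  85  86  97 118 140 152 158 161 161]
 [110 109 111 110 108 105 100  91  84  85  98 120 142 155 159 161 161]
 [110 109 110 110 110 108 100  91  85  85  98 119 140 154 159 161 160]
 [111 110 109 109 108 104  97  89  84  85  95 116 138 152 159 162 162]
 [110 110 109 108 106 105 101  95  95 101 111 123 136 148 155 159 161]
 [ 72  72  73  77  87  97 106 116 125 131 137 142 146 149 153 156 159]]
```

Emit:
jog_arm(increments=[{"tx": 0, "ty": 0.5, "tz": 8, "wx": 0, "wy": 0, "wz": -0.004, "gripper": 0.05}, {"tx": 0, "ty": 0.5, "tz": 16, "wx": 0, "wy": 0, "wz": -0.004, "gripper": 0.05}, {"tx": 0, "ty": 0.5, "tz": 22, "wx": 0, "wy": 0, "wz": -0.004, "gripper": 0.05}, {"tx": 0, "ty": 0.5, "tz": 26, "wx": 0, "wy": 0, "wz": -0.004, "gripper": 0.05}, {"tx": 0, "ty": 0.5, "tz": 28, "wx": 0, "wy": 0, "wz": -0.004, "gripper": 0.05}])

```text
time: 33.53
position: [0.5267, 0.0703, 0.1323]
tool_rot: [-2.382, -2.047, 0.003]
ft_force: [-0.4, 0.6, -2.9]
grip_width: 0.13
grip_force: 50.0
```

Emit:
jog_arm(increments=[{"tx": 0, "ty": 0, "tz": 1, "wx": 0, "wy": 0, "wz": 0, "gripper": 0.05}, {"tx": 0, "ty": 0, "tz": 2, "wx": 0, "wy": 0, "wz": 0, "gripper": 0.05}, {"tx": 0, "ty": 0, "tz": 3, "wx": 0, "wy": 0, "wz": 0, "gripper": 0.05}, {"tx": 0, "ty": 0, "tz": 3, "wx": 0, "wy": 0, "wz": 0, "gripper": 0.05}, {"tx": 0, "ty": 0, "tz": 3, "wx": 0, "wy": 0, "wz": 0, "gripper": 0.05}])

```text
time: 33.95
position: [0.5276, 0.0705, 0.1309]
tool_rot: [2.383, 2.047, 0.001]
ft_force: [-0.9, -0.3, -2.6]
grip_width: 0.133
grip_force: 50.0
```

Emit:
jog_arm(increments=[{"tx": 0, "ty": 0, "tz": 1, "wx": 0, "wy": 0, "wz": 0, "gripper": 0.05}, {"tx": 0, "ty": 0, "tz": 2, "wx": 0, "wy": 0, "wz": 0, "gripper": 0.05}, {"tx": 0, "ty": 0, "tz": 3, "wx": 0, "wy": 0, "wz": 0, "gripper": 0.05}, {"tx": 0, "ty": 0, "tz": 3, "wx": 0, "wy": 0, "wz": 0, "gripper": 0.05}, {"tx": 0, "ty": 0, "tz": 3, "wx": 0, "wy": 0, "wz": 0, "gripper": 0.05}])

```text
time: 34.37
position: [0.5274, 0.0705, 0.1276]
tool_rot: [-2.383, -2.048, 0.0]
ft_force: [-0.2, -0.3, -3.9]
grip_width: 0.129
grip_force: 50.0
```

Emit:
jog_arm(increments=[{"tx": 0, "ty": 0, "tz": 0.5, "wx": 0, "wy": 0, "wz": 0, "gripper": 0.05}, {"tx": 0, "ty": 0, "tz": 1, "wx": 0, "wy": 0, "wz": 0, "gripper": 0.05}, {"tx": 0, "ty": 0, "tz": 1, "wx": 0, "wy": 0, "wz": 0, "gripper": 0.05}, {"tx": 0, "ty": 0, "tz": 1, "wx": 0, "wy": 0, "wz": 0, "gripper": 0.05}, {"tx": 0, "ty": 0, "tz": 1, "wx": 0, "wy": 0, "wz": 0, "gripper": 0.05}])

```text
time: 34.78
position: [0.5276, 0.0705, 0.1273]
tool_rot: [-2.383, -2.048, -0.001]
ft_force: [-3.0, -1.1, 4.6]
grip_width: 0.133
grip_force: 50.0
```

Emit:
jog_arm(increments=[{"tx": 0, "ty": 0, "tz": 0, "wx": 0, "wy": 0, "wz": 0, "gripper": 0.2}, {"tx": 0, "ty": 0, "tz": 0, "wx": 0, "wy": 0, "wz": 0, "gripper": 0.4}, {"tx": 0, "ty": 0, "tz": 0, "wx": 0, "wy": 0, "wz": 0, "gripper": 0.4}, {"tx": 0, "ty": 0, "tz": -15, "wx": 0, "wy": 0, "wz": 0, "gripper": 0.4}, {"tx": 0, "ty": 0, "tz": -50, "wx": 0, "wy": 0, "wz": 0, "gripper": 0.4}])

```text
time: 35.2
position: [0.5243, 0.07, 0.1725]
tool_rot: [-2.38, -2.045, 0.013]
ft_force: [0.6, 0.3, -0.4]
grip_width: 0.37
grip_force: 0.0
```

Emit:
jog_arm(increments=[{"tx": 0, "ty": 0, "tz": -40, "wx": 0, "wy": 0, "wz": 0, "gripper": 0.6}, {"tx": 0, "ty": 0, "tz": -70, "wx": 0, "wy": 0, "wz": 0, "gripper": 0.6}, {"tx": 0, "ty": 0, "tz": -70, "wx": 0, "wy": 0, "wz": 0, "gripper": 0.6}, {"tx": 0, "ty": 0, "tz": -70, "wx": 0, "wy": 0, "wz": 0, "gripper": 0.6}, {"tx": 0, "ty": 0, "tz": -70, "wx": 0, "wy": 0, "wz": 0, "gripper": 0.6}])

```text
time: 35.62
position: [0.5273, 0.0705, 0.246]
tool_rot: [-2.382, -2.048, 0.001]
ft_force: [0.6, 0.1, -1.0]
grip_width: 0.589
grip_force: 0.0
```

```bash
sed -e "s/^s=ctrl.*/s=ctrl.get_state();p=np.array([.5276,.0705,.1273])/" -e 's/^a=.*/a=-.1498;z=.113;Rm=0/' -e "s/Rm=R.from_rotvec.*//" edge.py | sed 's/^a=-.1498.*/a=-.1498;z=.113/' > edge2.py; python3 edge2.py; python3 plan.py 590,0,240,-25 603,-213,240,-25 603,-213,200,-25
```

```text
top y+ [(-5, 162, 159), (-2, 163, 154), (-2, 164, 147), (16, 132, 73), (8, 133, 63), (1, 153, 60)]
top x- [(-6, 89, 87), (14, 94, 93), (-13, 89, 87), (2, 106, 104), (1, 155, 103), (0, 161, 126)]
top x+ [(7, 65, 61), (3, 86, 84), (15, 92, 90), (10, 85, 85), (-7, 128, 105), (-1, 161, 79)]
top y- [(19, 79, 73), (23, 73, 67), (12, 73, 67), (3, 74, 65), (-4, 71, 63), (-6, 66, 58)]
side y+ [(5, 206, 132), (3, 219, 146), (4, 218, 141), (6, 206, 126), (5, 214, 133), (8, 195, 118)]
side x- [(-2, 220, 179), (6, 199, 74), (1, 217, 99), (1, 222, 73), (1, 218, 59), (1, 219, 72)]
side x+ [(-2, 215, 137), (-1, 214, 56), (0, 214, 54), (-1, 222, 58), (-1, 221, 58), (-1, 223, 87)]
side y- [(-3, 183, 96), (-1, 184, 83), (-1, 165, 77), (-24, 24, 21), (0, 165, 76), (-1, 167, 81)]
t 35.7 pos [526.7  70.4 245. ] th -8.6 tilt 0.15 grip 0.598 F [-0.  -0.4 -0.2] gf 0.0 q [-0.5   0.05  0.34  1.72 -0.02  1.37 -0.32]
590,0,240,-25 t [-60.0, 73.2, 4.9] w [-0.002, 0.001, 0.285] rows>=2.3
603,-213,240,-25 t [-187.5, 101.8, 0.0] w [0.0, 0.0, 0.0] rows>=5.1
603,-213,200,-25 t [0.0, 0.0, 40.0] w [0.0, 0.0, 0.0] rows>=1.0
```

Emit:
jog_arm(increments=[{"tx": -60, "ty": 73, "tz": 5, "wx": 0, "wy": 0, "wz": 0, "gripper": 0.5}, {"tx": -60, "ty": 73, "tz": 5, "wx": 0, "wy": 0, "wz": 0, "gripper": 0.5}, {"tx": -60, "ty": 73, "tz": 5, "wx": 0, "wy": 0, "wz": 0, "gripper": 0.5}, {"tx": -60, "ty": 73, "tz": 5, "wx": 0, "wy": 0, "wz": 0, "gripper": 0.5}, {"tx": -60, "ty": 73, "tz": 5, "wx": 0, "wy": 0, "wz": 0, "gripper": 0.5}])

```text
time: 36.13
position: [0.5899, -0.0002, 0.2399]
tool_rot: [-2.383, -2.044, 0.004]
ft_force: [-1.0, 1.6, 0.1]
grip_width: 0.502
grip_force: 0.0
```

```bash
python3 plan.py 602,-185,238,-1.8
python3 - <<'E'
from h import *
im=vision.get_image('top')
for t in('keeper_peg','keeper_bar'):
    for d in vision.spot_in('top',t)[:2]:print(t,np.round(d['bbox'],1),round(d['conf'],2))
print(proj(im,[.602,-.214,.163]))
g=cv2.cvtColor(im['color'],cv2.COLOR_BGR2GRAY);print(g[150:170,360:388])
S=vision.get_image('side')
for t in('keeper_peg','keeper_bar'):
    for d in vision.spot_in('side',t)[:2]:print(t,np.round(d['bbox'],1),round(d['conf'],2))
print(proj(S,[[.602,-.214,.163],[.602,-.214,.125]]))
E
```

```text
t 36.1 pos [ 5.899e+02 -2.000e-01  2.399e+02] th -8.8 tilt 0.18 grip 0.502 F [-1.   1.6  0.1] gf 0.0 q [-0.4   0.19  0.41  1.59 -0.08  1.38 -0.13]
602,-185,238,-1.8 t [-180.8, 40.0, 1.9] w [-0.003, 0.001, -0.121] rows>=4.4
keeper_peg [349.7 153.  377.2 165.3] 0.58
keeper_bar [351.5 154.9 376.1 165.6] 0.59
[[374.48561314 155.08725308]]
[[ 49  48  45  38  53  55  51  53  53  41  44  48  46  47  51  48  47  44
   42  37  41  37  37  39  42  45  44  43]
 [ 52  56  57  48  44  45  49  51  47  48  46  45  43  44  44  41  38  39
   37  33  35  26  36  38  36  38  41  42]
 [ 66  77  79  65  56  49  51  49  51  50  52  46  44  37  35  38  33  36
   32  27  36  32  35  38  33  31  40  38]
 [ 99 110 109  93  76  55  54  57  63  67  55  43  40  39  36  39  35  36
   32  34  36  36  37  33  31  33  42  39]
 [122 133 134 122 103  82  75  77  83  79  61  46  37  39  37  40  32  34
   35  26  31  33  39  34  32  35  37  37]
 [136 141 142 136 127 112 103 102 101  82  54  42  40  37  36  40  33  34
   33  35  34  33  40  44  33  30  34  39]
 [128 133 134 135 136 129 120 111  97  68  42  33  33  36  41
[... 1020 characters left out ...]
7  52  57  64  67  67  61  58  52  51  47  36
   37  32  23  38  39  35  36  41  47  39]
 [101  93  94  80  64  55  49  51  50  50  54  57  51  53  50  46  45  46
   34  31  36  36  33  36  42  42  41  43]
 [ 78  73  65  61  52  44  49  49  51  50  48  45  49  50  53  52  48  41
   38  32  37  32  35  40  38  42  39  44]
 [ 60  55  48  48  48  51  51  48  54  49  50  45  49  46  45  45  45  36
   30  35  35  37  34  33  30  36  39  41]
 [ 48  47  49  47  44  44  48  45  51  47  48  45  37  40  46  45  39  41
   37  39  40  30  33  33  33  25  34  32]]
keeper_peg [235.3 126.5 244.7 164. ] 0.66
keeper_bar [234.5 123.6 244.5 167.2] 0.54
[[242.30479021 124.99730546]
 [242.59430743 136.30853597]]
```

Run:
```python
from h import *
im=vision.get_image('top');print(proj(im,[[.602,-.214,.125],[.602,-.214,.163]]),ray(im,371.3,159.3,.125).round(4))
print('bar edges v at u=361: rows 153..167 ->',ray(im,361.5,159.9,.125).round(4), 'end u=376.5',ray(im,376.3,160.5,.125).round(4))
S=vision.get_image('side');g=cv2.cvtColor(S['color'],cv2.COLOR_BGR2GRAY);print(g[118:142:2,228:256])
```

```text
[[370.47457217 159.32633055]
 [374.48561314 155.08725308]] [ 0.602  -0.2161  0.125 ]
bar edges v at u=361: rows 153..167 -> [ 0.6015 -0.191   0.125 ] end u=376.5 [ 0.5982 -0.2285  0.125 ]
[[ 28  55  50  17  24  27 101 141 148 124  84  42  23  32 103 155 168 167
  171 177 188 182 128  34  12  36 139 178]
 [ 24  18  25  26  27  32  27  36  41  33  26  25  30  27  64 117 139 133
  128 128 135 138 108  41  32 104 152 161]
 [ 23   6  24  31  21  19  23  16  28  26  14  22  15  12  31 106 146 141
  126 129 127 129 128 128 131 131 132 126]
 [ 18   0   9  14  20  22   1  20  18   0   2   4  10  12  21  81 116 122
  131 126 108 101 101 102 102 108 112 108]
 [  0  19  18   9  12  14  10  13  15   0  12  17  20  30  15  22  46  81
   89  88  99 104  97  82  83  83  92  92]
 [ 14  15   3   7  26  25  13  17  20  11  18  16   8  15   4  10  26  93
  124 122  93  86  99 104  94  76  62  58]
 [ 29  12   1  20  15  15  17   8  21  15  14  31  11  27  12  21  28  98
  108  68  69  86  84  96  96  77  53  45]
 [ 13  12   9  28  18  10   9  11   2   9  19  14  17  14  12   2  16  35
   59  52  65  83  90  91  92  71  47  55]
 [ 32  17  18  11  10  17  20  23  11  10   9  16  22  19  17  15  16  31
   44  47  64  85  90  98  98  80  56  55]
 [ 33  30  24  29  35  38  37  31  28  40  74  90  58  32  27  31  56 120
  146 139 105  81  89  88 100 124 135 131]
 [ 20  10  21  26  20  23  23  17  24  27  82 130 135 138 137 140 145 142
  133 159 175 165 153 136 129 143 157 163]
 [ 50  28  32  24  29  27  27  24  17  28  92 152 168 166 163 167 143 110
  102 113 122 124 131 131 137 140 134 129]]
```

Emit:
jog_arm(increments=[{"tx": -181, "ty": 40, "tz": 2, "wx": 0, "wy": 0, "wz": -0.12, "gripper": 0.6}, {"tx": -181, "ty": 40, "tz": 2, "wx": 0, "wy": 0, "wz": -0.12, "gripper": 0.6}, {"tx": -181, "ty": 40, "tz": 2, "wx": 0, "wy": 0, "wz": -0.12, "gripper": 0.6}, {"tx": -181, "ty": 40, "tz": 2, "wx": 0, "wy": 0, "wz": -0.12, "gripper": 0.6}, {"tx": -181, "ty": 40, "tz": 2, "wx": 0, "wy": 0, "wz": -0.12, "gripper": 0.6}])

```text
time: 36.95
position: [0.6017, -0.1913, 0.2401]
tool_rot: [2.26, 2.178, -0.003]
ft_force: [-0.7, -0.8, 0.1]
grip_width: 0.599
grip_force: 0.0
```

Emit:
jog_arm(increments=[{"tx": -28, "ty": 0, "tz": 0, "wx": 0, "wy": 0, "wz": 0, "gripper": 0.6}, {"tx": -28, "ty": 0, "tz": 0, "wx": 0, "wy": 0, "wz": 0, "gripper": 0.6}, {"tx": -28, "ty": 0, "tz": 0, "wx": 0, "wy": 0, "wz": 0, "gripper": 0.6}, {"tx": -28, "ty": 0, "tz": 0, "wx": 0, "wy": 0, "wz": 0, "gripper": 0.6}, {"tx": -28, "ty": 0, "tz": 0, "wx": 0, "wy": 0, "wz": 0, "gripper": 0.6}])

```text
time: 37.37
position: [0.6026, -0.2107, 0.2397]
tool_rot: [-2.252, -2.189, -0.002]
ft_force: [0.1, 0.8, 0.1]
grip_width: 0.6
grip_force: 0.0
```

```bash
python3 plan.py 602,-215,137,-1.8
```

```text
t 37.4 pos [ 602.6 -210.7  239.7] th -1.6 tilt 0.07 grip 0.600 F [0.1 0.8 0.1] gf 0.0 q [-0.12  0.31  0.52  1.48 -0.16  1.4   0.38]
602,-215,137,-1.8 t [-4.5, -0.5, 102.6] w [0.0, -0.001, 0.003] rows>=2.5
```

Peg ring measures (0.602, −0.216), as expected. Descend and grip.

Emit:
jog_arm(increments=[{"tx": -4.5, "ty": 0, "tz": 30, "wx": 0, "wy": 0, "wz": 0, "gripper": 0.6}, {"tx": -4.5, "ty": 0, "tz": 60, "wx": 0, "wy": 0, "wz": 0, "gripper": 0.6}, {"tx": -4.5, "ty": 0, "tz": 90, "wx": 0, "wy": 0, "wz": 0, "gripper": 0.6}, {"tx": -4.5, "ty": 0, "tz": 102, "wx": 0, "wy": 0, "wz": 0, "gripper": 0.6}, {"tx": -4.5, "ty": 0, "tz": 102, "wx": 0, "wy": 0, "wz": 0, "gripper": 0.5}], grip_force=15)

```text
time: 37.78
position: [0.6002, -0.2146, 0.1341]
tool_rot: [-2.249, -2.185, 0.005]
ft_force: [-0.0, 0.7, 0.8]
grip_width: 0.57
grip_force: 0.0
```

Emit:
jog_arm(increments=[{"tx": 0, "ty": 0, "tz": 0, "wx": 0, "wy": 0, "wz": 0, "gripper": 0.3}, {"tx": 0, "ty": 0, "tz": 0, "wx": 0, "wy": 0, "wz": 0, "gripper": 0.15}, {"tx": 0, "ty": 0, "tz": 0, "wx": 0, "wy": 0, "wz": 0, "gripper": 0.15}, {"tx": 0, "ty": 0, "tz": 0, "wx": 0, "wy": 0, "wz": 0, "gripper": 0.15}, {"tx": 0, "ty": 0, "tz": 0, "wx": 0, "wy": 0, "wz": 0, "gripper": 0.15}])

```text
time: 38.2
position: [0.6026, -0.2175, 0.139]
tool_rot: [2.254, 2.186, 0.002]
ft_force: [-0.5, -0.3, 0.0]
grip_width: 0.232
grip_force: 0.0
```

Emit:
jog_arm(increments=[{"tx": 0, "ty": 0, "tz": 0, "wx": 0, "wy": 0, "wz": 0, "gripper": 0.15}, {"tx": 0, "ty": 0, "tz": 0, "wx": 0, "wy": 0, "wz": 0, "gripper": 0.15}, {"tx": 0, "ty": 0, "tz": 0, "wx": 0, "wy": 0, "wz": 0, "gripper": 0.15}, {"tx": 0, "ty": 0, "tz": 0, "wx": 0, "wy": 0, "wz": 0, "gripper": 0.15}, {"tx": 0, "ty": 0, "tz": 0, "wx": 0, "wy": 0, "wz": 0, "gripper": 0.15}])

```text
time: 38.62
position: [0.6025, -0.2175, 0.1386]
tool_rot: [2.255, 2.186, 0.002]
ft_force: [-0.9, 0.4, 5.2]
grip_width: 0.201
grip_force: 15.0
```

```bash
python3 plan.py
```

```text
t 38.6 pos [ 602.5 -217.5  138.6] th -1.8 tilt 0.10 grip 0.201 F [-0.9  0.4  5.2] gf 15.0 q [-0.1   0.38  0.51  1.6  -0.19  1.21  0.42]
```

Emit:
jog_arm(increments=[{"tx": 0.8, "ty": -18.6, "tz": 0, "wx": 0, "wy": 0, "wz": 0.09, "gripper": 0.15}, {"tx": 3.3, "ty": -37.1, "tz": 0, "wx": 0, "wy": 0, "wz": 0.18, "gripper": 0.15}, {"tx": 7.5, "ty": -55.2, "tz": 0, "wx": 0, "wy": 0, "wz": 0.27, "gripper": 0.15}, {"tx": 13.3, "ty": -72.9, "tz": 0, "wx": 0, "wy": 0, "wz": 0.36, "gripper": 0.15}, {"tx": 20.6, "ty": -90, "tz": 0, "wx": 0, "wy": 0, "wz": 0.45, "gripper": 0.15}])

```text
time: 39.03
position: [0.5127, -0.194, 0.1385]
tool_rot: [2.689, 1.621, 0.003]
ft_force: [-0.3, 0.9, 7.4]
grip_width: 0.198
grip_force: 15.0
```

Emit:
jog_arm(increments=[{"tx": 0.8, "ty": -18.6, "tz": 0, "wx": 0, "wy": 0, "wz": 0.09, "gripper": 0.15}, {"tx": 3.3, "ty": -37.1, "tz": 0, "wx": 0, "wy": 0, "wz": 0.18, "gripper": 0.15}, {"tx": 7.5, "ty": -55.2, "tz": 0, "wx": 0, "wy": 0, "wz": 0.27, "gripper": 0.15}, {"tx": 13.3, "ty": -72.9, "tz": 0, "wx": 0, "wy": 0, "wz": 0.36, "gripper": 0.15}, {"tx": 20.6, "ty": -90, "tz": 0, "wx": 0, "wy": 0, "wz": 0.45, "gripper": 0.15}])

```text
time: 39.45
position: [0.4418, -0.1345, 0.1385]
tool_rot: [2.984, 0.98, 0.001]
ft_force: [-1.6, 1.2, 7.0]
grip_width: 0.202
grip_force: 15.0
```

```bash
cat > bar.py <<'E'
from h import *
s=ctrl.get_state();d=np.array(s['position'][:2])-[.6077,-.0083];print('a',round((np.arctan2(d[1],d[0])-np.pi+.1498)%6.2832,3),'r',np.hypot(*d).round(4))
E
python3 plan.py; python3 bar.py
```

```text
t 39.5 pos [ 441.8 -134.5  138.5] th -53.6 tilt 0.07 grip 0.202 F [-1.6  1.2  7. ] gf 15.0 q [-0.33 -0.04  0.56  2.03  0.02  1.15 -0.72]
a 0.8 r 0.2084
```

Emit:
jog_arm(increments=[{"tx": 0.8, "ty": -18.6, "tz": 0, "wx": 0, "wy": 0, "wz": 0.09, "gripper": 0.15}, {"tx": 3.3, "ty": -37.1, "tz": 0, "wx": 0, "wy": 0, "wz": 0.18, "gripper": 0.15}, {"tx": 7.5, "ty": -55.2, "tz": 0, "wx": 0, "wy": 0, "wz": 0.27, "gripper": 0.15}, {"tx": 13.3, "ty": -72.9, "tz": 0, "wx": 0, "wy": 0, "wz": 0.36, "gripper": 0.15}, {"tx": 20.6, "ty": -90, "tz": 0, "wx": 0, "wy": 0, "wz": 0.45, "gripper": 0.15}], grip_force=25)

```text
time: 39.87
position: [0.4031, -0.0496, 0.1384]
tool_rot: [3.128, 0.29, -0.005]
ft_force: [-6.8, -0.6, 10.3]
grip_width: 0.195
grip_force: 25.0
```

Emit:
jog_arm(increments=[{"tx": 0.1, "ty": -6.2, "tz": 0, "wx": 0, "wy": 0, "wz": 0.03, "gripper": 0.15}, {"tx": 0.4, "ty": -12.4, "tz": 0, "wx": 0, "wy": 0, "wz": 0.06, "gripper": 0.15}, {"tx": 0.8, "ty": -18.6, "tz": 0, "wx": 0, "wy": 0, "wz": 0.09, "gripper": 0.15}, {"tx": 1.5, "ty": -24.8, "tz": 0, "wx": 0, "wy": 0, "wz": 0.12, "gripper": 0.15}, {"tx": 2.3, "ty": -30.9, "tz": 0, "wx": 0, "wy": 0, "wz": 0.15, "gripper": 0.15}])

```text
time: 40.28
position: [0.399, -0.0186, 0.1383]
tool_rot: [-3.141, -0.061, 0.009]
ft_force: [-9.9, -0.3, 14.8]
grip_width: 0.201
grip_force: 25.0
```

```bash
python3 plan.py; python3 bar.py
```

```text
t 40.3 pos [399.  -18.6 138.3] th -87.8 tilt 0.33 grip 0.201 F [-9.9 -0.3 14.8] gf 25.0 q [-0.4  -0.18  0.35  2.14  0.06  1.17 -1.61]
a 0.199 r 0.2089
```

Emit:
jog_arm(increments=[{"tx": 0, "ty": 0, "tz": -1, "wx": 0, "wy": 0, "wz": 0, "gripper": 0.28}, {"tx": 0, "ty": 0, "tz": -1, "wx": 0, "wy": 0, "wz": 0, "gripper": 0.28}, {"tx": 0, "ty": 0, "tz": -1, "wx": 0, "wy": 0, "wz": 0, "gripper": 0.28}, {"tx": 0, "ty": 0, "tz": -1, "wx": 0, "wy": 0, "wz": 0, "gripper": 0.28}, {"tx": 0, "ty": 0, "tz": -1, "wx": 0, "wy": 0, "wz": 0, "gripper": 0.28}])

```text
time: 40.7
position: [0.4015, -0.019, 0.1384]
tool_rot: [3.141, 0.062, -0.0]
ft_force: [0.1, -0.6, 0.2]
grip_width: 0.279
grip_force: 0.0
```

```bash
python3 plan.py; python3 bar.py
```

```text
t 40.7 pos [401.5 -19.  138.4] th -87.7 tilt 0.02 grip 0.279 F [ 0.1 -0.6  0.2] gf 0.0 q [-0.4  -0.17  0.35  2.14  0.06  1.17 -1.61]
a 0.202 r 0.2065
```

Emit:
jog_arm(increments=[{"tx": -2, "ty": -8, "tz": 0, "wx": 0, "wy": 0, "wz": 0.04, "gripper": 0.28}, {"tx": -1.5, "ty": -14, "tz": 0, "wx": 0, "wy": 0, "wz": 0.08, "gripper": 0.28}, {"tx": -1, "ty": -20, "tz": 0, "wx": 0, "wy": 0, "wz": 0.12, "gripper": 0.28}, {"tx": 0, "ty": -26, "tz": 0, "wx": 0, "wy": 0, "wz": 0.15, "gripper": 0.28}, {"tx": 0.5, "ty": -32, "tz": 0, "wx": 0, "wy": 0, "wz": 0.18, "gripper": 0.28}])

```text
time: 41.12
position: [0.4002, 0.0112, 0.1384]
tool_rot: [3.13, -0.225, -0.002]
ft_force: [-1.5, -5.1, 2.8]
grip_width: 0.282
grip_force: 2.5
```

```bash
python3 plan.py; python3 bar.py
```

```text
t 41.1 pos [400.2  11.2 138.4] th -98.2 tilt 0.20 grip 0.282 F [-1.5 -5.1  2.8] gf 2.5 q [-0.41 -0.17  0.29  2.14  0.06  1.17 -1.86]
a 0.056 r 0.2084
```

Emit:
jog_arm(increments=[{"tx": 0, "ty": -3, "tz": 0, "wx": 0, "wy": 0, "wz": 0, "gripper": 0.28}, {"tx": 0, "ty": -6, "tz": 0, "wx": 0, "wy": 0, "wz": 0, "gripper": 0.28}, {"tx": 0, "ty": -9, "tz": 0, "wx": 0, "wy": 0, "wz": 0, "gripper": 0.28}, {"tx": 0, "ty": -12, "tz": 0, "wx": 0, "wy": 0, "wz": 0, "gripper": 0.28}, {"tx": 0, "ty": -12, "tz": 0, "wx": 0, "wy": 0, "wz": 0, "gripper": 0.28}])

```text
time: 41.53
position: [0.4029, 0.0263, 0.1387]
tool_rot: [-3.133, 0.218, -0.001]
ft_force: [-0.9, 0.5, 0.9]
grip_width: 0.279
grip_force: 0.0
```

```bash
python3 plan.py; python3 bar.py
```

```text
t 41.5 pos [402.9  26.3 138.7] th -98.0 tilt 0.08 grip 0.279 F [-0.9  0.5  0.9] gf 0.0 q [-0.42 -0.16  0.27  2.14  0.05  1.16 -1.88]
a 6.266 r 0.2077
```

Emit:
jog_arm(increments=[{"tx": 0, "ty": -1, "tz": 0, "wx": 0, "wy": 0, "wz": 0, "gripper": 0.28}, {"tx": 0, "ty": -2, "tz": 0, "wx": 0, "wy": 0, "wz": 0, "gripper": 0.28}, {"tx": 0, "ty": -3, "tz": 0, "wx": 0, "wy": 0, "wz": 0, "gripper": 0.28}, {"tx": 0, "ty": -4, "tz": 0, "wx": 0, "wy": 0, "wz": 0, "gripper": 0.28}, {"tx": 0, "ty": -4, "tz": 0, "wx": 0, "wy": 0, "wz": 0, "gripper": 0.28}])

```text
time: 41.95
position: [0.403, 0.0278, 0.1387]
tool_rot: [3.132, -0.221, -0.0]
ft_force: [-1.2, -4.7, 1.4]
grip_width: 0.281
grip_force: 2.5
```

```bash
python3 plan.py; python3 bar.py
```

```text
t 42.0 pos [403.   27.8 138.7] th -98.1 tilt 0.11 grip 0.281 F [-1.2 -4.7  1.4] gf 2.5 q [-0.42 -0.16  0.27  2.13  0.05  1.16 -1.89]
a 6.258 r 0.2078
```

Emit:
jog_arm(increments=[{"tx": 0, "ty": -2, "tz": 0, "wx": 0, "wy": 0, "wz": 0, "gripper": 0.28}, {"tx": 0, "ty": -4, "tz": 0, "wx": 0, "wy": 0, "wz": 0, "gripper": 0.28}, {"tx": 0, "ty": -6, "tz": 0, "wx": 0, "wy": 0, "wz": 0, "gripper": 0.28}, {"tx": 0, "ty": -6, "tz": 0, "wx": 0, "wy": 0, "wz": 0, "gripper": 0.28}, {"tx": 0, "ty": -6, "tz": 0, "wx": 0, "wy": 0, "wz": 0, "gripper": 0.28}])

```text
time: 42.37
position: [0.4031, 0.0283, 0.1384]
tool_rot: [3.124, -0.225, -0.003]
ft_force: [-2.2, -18.1, 5.9]
grip_width: 0.282
grip_force: 9.1
```

```bash
python3 plan.py; python3 bar.py
```

```text
t 42.4 pos [403.1  28.3 138.4] th -98.2 tilt 0.57 grip 0.282 F [ -2.2 -18.1   5.9] gf 9.1 q [-0.43 -0.16  0.26  2.13  0.05  1.17 -1.9 ]
a 6.256 r 0.2078
```

Emit:
jog_arm(increments=[{"tx": 0, "ty": 5, "tz": 0, "wx": 0, "wy": 0, "wz": 0, "gripper": 0.28}, {"tx": 0, "ty": 10, "tz": 0, "wx": 0, "wy": 0, "wz": 0, "gripper": 0.45}, {"tx": 0, "ty": 11, "tz": 0, "wx": 0, "wy": 0, "wz": 0, "gripper": 0.5}, {"tx": 0, "ty": 11, "tz": 0, "wx": 0, "wy": 0, "wz": 0, "gripper": 0.5}, {"tx": 0, "ty": 11, "tz": -30, "wx": 0, "wy": 0, "wz": 0, "gripper": 0.5}])

```text
time: 42.78
position: [0.3985, 0.0244, 0.1644]
tool_rot: [3.132, -0.219, -0.015]
ft_force: [-0.7, 0.1, -0.9]
grip_width: 0.468
grip_force: 0.0
```

Emit:
jog_arm(increments=[{"tx": 0, "ty": 0, "tz": -40, "wx": 0, "wy": 0, "wz": 0, "gripper": 0.5}, {"tx": 0, "ty": 0, "tz": -80, "wx": 0, "wy": 0, "wz": 0, "gripper": 0.5}, {"tx": 0, "ty": 0, "tz": -100, "wx": 0, "wy": 0, "wz": 0, "gripper": 0.5}, {"tx": 0, "ty": 0, "tz": -100, "wx": 0, "wy": 0, "wz": 0, "gripper": 0.5}, {"tx": 0, "ty": 0, "tz": -100, "wx": 0, "wy": 0, "wz": 0, "gripper": 0.5}])

```text
time: 43.2
position: [0.403, 0.0251, 0.2697]
tool_rot: [-3.133, 0.218, -0.004]
ft_force: [-0.0, -0.7, -0.2]
grip_width: 0.498
grip_force: 0.0
```

```bash
python3 plan.py 430,-230,240,-98
```

```text
t 43.2 pos [403.   25.1 269.7] th -98.0 tilt 0.18 grip 0.498 F [-0.  -0.7 -0.2] gf 0.0 q [-0.42 -0.25  0.24  1.94  0.06  1.44 -1.9 ]
430,-230,240,-98 t [62.0, 249.0, 29.5] w [-0.002, -0.003, 0.001] rows>=6.2
```

Clear the view and check numerically that everything stands as it should.

Emit:
jog_arm(increments=[{"tx": 60, "ty": 205, "tz": 0, "wx": 0, "wy": 0, "wz": 0, "gripper": 0.5}, {"tx": 60, "ty": 205, "tz": 0, "wx": 0, "wy": 0, "wz": 0, "gripper": 0.5}, {"tx": 60, "ty": 205, "tz": 0, "wx": 0, "wy": 0, "wz": 0, "gripper": 0.5}, {"tx": 60, "ty": 205, "tz": 0, "wx": 0, "wy": 0, "wz": 0, "gripper": 0.5}, {"tx": 60, "ty": 205, "tz": 0, "wx": 0, "wy": 0, "wz": 0, "gripper": 0.5}])

```text
time: 43.62
position: [0.4315, -0.1831, 0.2669]
tool_rot: [-3.133, 0.218, 0.003]
ft_force: [0.9, -0.5, 0.1]
grip_width: 0.504
grip_force: 0.0
```

Emit:
jog_arm(increments=[{"tx": 0, "ty": 60, "tz": 0, "wx": 0, "wy": 0, "wz": 0, "gripper": 0.5}, {"tx": 0, "ty": 60, "tz": 0, "wx": 0, "wy": 0, "wz": 0, "gripper": 0.5}, {"tx": 0, "ty": 60, "tz": 0, "wx": 0, "wy": 0, "wz": 0, "gripper": 0.5}, {"tx": 0, "ty": 60, "tz": 0, "wx": 0, "wy": 0, "wz": 0, "gripper": 0.5}, {"tx": 0, "ty": 60, "tz": 0, "wx": 0, "wy": 0, "wz": 0, "gripper": 0.5}])

```text
time: 44.03
position: [0.4239, -0.2396, 0.2673]
tool_rot: [-3.133, 0.217, 0.003]
ft_force: [1.4, 0.6, -0.4]
grip_width: 0.496
grip_force: 0.0
```

```bash
python3 edge2.py
python3 - <<'E'
from h import *
a=-.1498;c=np.array([.5276,.0705]);Rr=np.array([[np.cos(a),-np.sin(a)],[np.sin(a),np.cos(a)]])
h=c+Rr@[.091,-.066];pg=h-.207*np.array([np.cos(a),np.sin(a)])
for n in('top','side'):
    im=vision.get_image(n)
    for t in('keeper_bar','keeper_peg','gauge','tin_center','jar_center','nipple_a_center','cover','screwdriver','marker'):
        print(n,t,[(np.round(d['bbox']).astype(int).tolist(),round(d['conf'],2)) for d in vision.spot_in(n,t)[:2]])
    print('expected hinge/peg top',proj(im,[np.r_[h,.125],np.r_[pg,.163],np.r_[pg,.125]]).round(1).tolist(),'gauge',proj(im,[.365,.25,.06]).round(1).tolist())
    g=cv2.GaussianBlur(cv2.cvtColor(im['color'],cv2.COLOR_BGR2GRAY),(0,0),1);u,v=proj(im,np.r_[pg,.163])[0];u,v=int(u),int(v)
    w=g[v-14:v+15,u-14:u+15];y,x=np.nonzero(w<70);print('dark centroid',x.mean()+u-14 if len(x) else 0,y.mean()+v-14 if len(x) else 0,len(x))
E
```

```text
top y+ [(-3, 161, 160), (-2, 163, 153), (-2, 162, 147), (16, 131, 74), (8, 131, 66), (1, 152, 60)]
top x- [(0, 161, 116), (24, 127, 123), (0, 159, 101), (0, 159, 101), (1, 156, 105), (0, 160, 126)]
top x+ [(2, 146, 59), (25, 116, 99), (4, 142, 60), (2, 155, 78), (9, 122, 58), (0, 158, 76)]
top y- [(-2, 162, 155), (-1, 164, 152), (15, 160, 150), (0, 160, 144), (-1, 158, 134), (2, 151, 68)]
side y+ [(5, 203, 130), (3, 215, 142), (4, 214, 139), (6, 204, 125), (5, 210, 130), (8, 192, 117)]
side x- [(1, 188, 155), (7, 168, 69), (1, 215, 99), (2, 215, 69), (1, 214, 57), (1, 215, 71)]
side x+ [(25, 136, 128), (-1, 185, 64), (0, 212, 52), (-1, 220, 60), (-1, 219, 59), (-1, 220, 85)]
side y- [(5, 110, 52), (-1, 178, 81), (-1, 160, 77), (-4, 24, 23), (0, 158, 75), (0, 153, 72)]
top keeper_bar [([278, 157, 293, 246], 0.62), ([216, 154, 300, 250], 0.4)]
top keeper_peg [([278, 159, 296, 249], 0.79)]
top gauge [([183, 253, 208, 275], 0.84)]
top tin_center []
top jar_center [([277, 160, 296, 246], 0.57)]
top nipple_a_center []
top cover [([206, 164, 307, 228], 0.96)]
top screwdriver [([240, 249, 304, 264], 0.79), ([183, 253, 207, 274], 0.37)]
top marker []
expected hinge/peg top [[290.0, 160.6], [283.1, 240.2], [282.3, 241.5]] gauge [[194.0, 262.1]]
dark centroid 282.4 239.8 5
side keeper_bar [([236, 152, 316, 170], 0.62)]
side keeper_peg [([230, 147, 315, 169], 0.85)]
side gauge [([327, 211, 358, 250], 0.93)]
side tin_center [([229, 149, 318, 229], 0.45)]
side jar_center []
side nipple_a_center []
side cover [([233, 157, 294, 201], 0.96)]
side screwdriver [([318, 191, 331, 213], 0.72)]
side marker []
expected hinge/peg top [[237.0, 159.6], [313.6, 150.3], [312.8, 163.7]] gauge [[341.5, 230.7]]
dark centroid 306.3510638297872 153.00709219858157 282
```

```bash
python3 -c "
from bench import ctrl
print(ctrl.close_job())"
```

```text
the job is handed in; nothing more can be done
None
```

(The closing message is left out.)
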